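# Set the rail carriage to the pointed mark and clamp it

### The job

On the rail traverse, turn the T-bar knob a little at a time until the carriage's pointer is exactly opposite the tip of the pointed mark (not the square stop block). Then, leaving the pointer there, swing the clamp lever out until it lies directly above and in line with the raised line on the bed. Move the carriage only by its knob, never by pushing it, and leave the beaker, the meter and the bar magnet where they are.

Things in the scene. Friction and masses are not known exactly. Their poses are not given: they have to be found in the camera images.
- traverse: Fixed grey instrument bed, 180 (x -75 to +105) by 500 mm (y -230 to +270), 20 thick; place and yaw (within 0.25 rad) vary. Origin on the bench under the rail's middle; x away from the robot, y along the rail to its left. T-bar knob at y -170 on a 70 mm square housing (top 70 up), clamp lever at y +160, carriage with 178 mm high microscope between. Graduated ledge at x 39 to 93, top 44 up.
- knob (a joint): Angle of the T-bar knob (rad), vertical axis, free from -4.4 to 4.4. Counter-clockwise from above is positive and moves the carriage to the bed's +y, 14 mm per rad, without play (clockwise: -y). At 0 the bar lies along the bed's x; at angle a it is turned by a from that. Friction about 0.1 N m: stays where it is left.
- knob_grip (a point): Middle of the knob's steel grip bar, on the turning axis, 100 mm above the bench. Bar 75 mm long, 14 thick, 28 tall (86 to 114 mm above the bench); under it a 44 mm disc, top 76 mm above the bench. Its x axis runs along the bar and turns with it.
- pointer_tip (a point): Tip of the dark steel pointer (18 mm wide, 10 thick, tapered end) on the carriage, 53 mm above the bench, pointing to the bed's +x over the ledge's edge. Axes as the bed's. It travels along the bed's y.
- mark_tip (a point): Tip of the mark's point, 53 mm above the bench, 3 mm beyond the pointer's line of travel in the bed's x; axes as the bed's. Aligned when the pointer tip has the same y as this tip in the bed's frame.
- mark: The pointed mark: dark steel rider 30 mm wide (y), 20 mm tall, fixed on the ledge, with a full-width triangular point, 15 mm long, towards the carriage. It stands 34 to 50 mm to either side of the rail's middle. Origin under it on the ledge; axes as the bed's.
- stop: The square stop block: plain dark steel, 20 by 30 by 20 mm, no point, fixed on the ledge on the other side of the middle; not to be used. Origin under it; axes as the bed's.
- clamp (a joint): Angle of the clamp lever (rad), vertical axis, free from 0 to 2.3. At 0 it points to the bed's -x; grows clockwise from above; at 1.571 it points to the bed's +y, exactly over the raised line: clamped. No stop at the line. Starts at 0.45 to 0.85 (released). Friction about 0.12 N m: stays where it is left.
- clamp_grip (a point): On the axis of the lever's upright round black handle, 100 mm above the bench, 90 mm from the pivot. Handle 20 mm across, 70 to 120 mm above the bench, turns with the lever. Flat steel arm under it 14 mm wide, 60 to 70 mm above the bench. The raised line (white strip 10 mm wide, 75 long, top 24 mm above the bench) runs from the pivot out along the bed's +y.
- clamp_pivot (a point): The lever's pivot axis, 60 mm above the bench, at x 0, y +160 mm of the bed; axes as the bed's.
- beaker: Bystander: loose glass beaker, 80 mm across, 100 mm tall. Origin under its centre.
- meter: Bystander: loose white desk meter with sloping face, about 100 by 120 by 85 mm. Origin under its centre.
- bar_magnet: Bystander: loose dark bar, 100 by 22 by 14 mm. Origin under its centre.
- carriage: The carriage: black block 65 by 70 mm riding on the rail, carrying a steel column and a dark microscope tube on the robot's side, and the pointer. Moved only through the knob. Origin: coincides with the bed's origin when the knob is at 0; axes as the bed's.

How it is judged:
By the outcome, as a careful person would: the job done as asked, in the order asked, and still so for the second after the job is handed in, with the robot touching nothing.
It also fails if it takes over 72 s, if anything falls off the work surface, if the arm or the gripper's body presses on something with over 40 N, if the wrist force passes 120 N, or if a joint passes its speed limit or range.

### The arm

A 6-joint arm with a two-finger parallel gripper is mounted at the origin on the work surface. World frame = base frame: x ahead of the robot, y to its left, z up, the work surface at z = 0. Lengths are in m, angles in rad, forces in N, time in s.
With the tool pointing down it reaches from about 0.325 to 0.9 m from the base axis. Payload 6.1 kg.
Tool frame: the origin (TCP) lies midway between the tips of the shut fingers; the grasp point (between the pads) lies hold_point_z behind it (hold_point_z is the distance from the TCP to the grasp point, in m); z points along the fingers, x is the direction in which the jaws open and shut, and the axes are right-handed (so a half turn about z gives the same grasp; the last joint's range is limited). The gripper opens to 85 mm and grips with 20 to 120 N. Pads are 22 mm wide; open, the fingers measure 114 mm over their backs; the gripper's body (76 mm by 85 mm) begins 54 mm behind the grasp point. The pads swing forward as they close: fully open they stand 13 mm farther back than shut.
Start: joints at [1.219, 0.22, 1.526, -0, 1.395, -0.126], TCP at [0.14, 0.609, 0.194] pointing down, gripper open.
Joint ranges: [-2.98, 2.98], [-0.91, 2.08], [0.09, 2.57], [-1.24, 4.39], [0.2, 2.65], [-2.68, 2.68]. Speed limits (rad/s): [2.57, 2.57, 3.01, 3.14, 3.14, 3.14].

### API

Orientations are given as a unit quaternion [w, x, y, z].
In Python, from cell import sense, snapshot, sign_off, recognise, place_of, hold_point_z gives the robot as it stands.
- The arm moves only by the tool carry_out, never from a script. Its argument "deltas" is text: rows parted by semicolons, each of 5 numbers parted by spaces: the shift along the tool's x, y, z in m, then the turn about the tool's z in rad, then the finger opening in m, from 0 to 0.0854. A call has 1 to 12 rows; each row shifts and turns the commanded pose from where the row before left it, along the tool's axes as they then stand; what a row does not reach is not made up. A row lasts 1/12 s, in which the tool goes at most 41.7 mm and 7.16 degrees, less where a joint would pass 70% of its speed; a pose out of reach is approached as far as the arm can. A call is refused whole if a number of a shift passes 0.0417 or a number of a turn 0.125, either way. A call with a gripper value outside its range is refused whole. The fingers move at their own pace and stop on an object; the grip force is fixed at half the most. Time passes only in rows, so rows that do not move let the fingers close. It gives the time, the measured TCP pose, the force and the opening at its end, in the units of the state.
- sense(): the state, without advancing time (a new reading comes with each control period).
- snapshot(name): name is "scene" or "top"; returns a dict with "image" (384x512x3 uint8, red, green, blue), "z_map" (384x512 float32, m along the optical axis (not along the pixel's ray), 0 where there is no reading), "K" (3x3 intrinsics, pixels), "T" (4x4, takes a point from camera to world coordinates). Camera axes: x right, y up, looking along -z (the intrinsics and any distortion apply to the point x, -y, -z); pixel columns grow to the right and rows downward; lengths in m; the calibration is good to about 2 mm. A picture is of the moment at which its call begins.
- sign_off(): hands the job in, once; it reports no verdict.
Trained networks look in the newest picture that a camera, given by its name, has taken for a name from the list of things; names that differ only in an ending like _2 or _b are one class to them, and where a whole thing is asked for, a point or a joint stands for the part that bears it (a point fixed in the world has none). Each returns a list of dicts, best first, with "p" (0 to 1); they miss things now and then, are a little off and sometimes report something else, mostly with a low value. They report only what shows in the picture. A call takes as long as a camera call.
- recognise(thing, camera): "location" ([x, y, z] in m, in world coordinates, good to about 4 mm: the middle of the surface that is visible of it).
- place_of(thing, camera): "location" ([x, y, z] in m, in world coordinates, good to about 4 mm: a listed point, or the origin of a listed thing).
The state is a dict: "time_s": time; "joint_pos": joint angles; "dq": joint speeds; "joint_torque": joint torques, N m; "ee_pos": TCP position; "tcp_rot": TCP orientation; "contact_force": force on the tool from outside, world axes, zero at the start; "ft_torque": the same for the moment, N m; "finger_gap": opening from 0.0 (shut) to 1.0 (fully open).
Only numpy, scipy, OpenCV 4.12 (cv2) and the standard library are available. Lean on these libraries where they do the work, as an engineer would, in place of code of your own. Each camera call takes 0.05 s, during which the arm holds its last target.

## Working session

There is one attempt and no reset: what is moved stays moved. The work goes in short steps, Python scripts to look and compute and a tool call to move; the robot and the scene stay as the last step left them, time stands still between calls to the robot, and variables do not carry over. Pictures are saved under pics/ and viewed, and the job is handed in when it is done.

Besides the shell and the picture viewer there is one more tool, called after "Emit:" by a JSON object that holds its "method" and its "body", one argument or row to a line. carry_out: Moves the arm, as the interface text tells. Its arguments: {"type":"object","properties":{"deltas":{"type":"string"}},"required":["deltas"]}

```bash
mkdir -p pics
python3 - <<'E'
from cell import *
import cv2,numpy as np
print(sense()); print(hold_point_z)
for c in ["scene","top"]:
    s=snapshot(c); cv2.imwrite(f"pics/{c}0.png",s["image"][:,:,::-1]); np.savez(f"{c}0.npz",**s)
    print(c,s["K"].tolist(),np.round(s["T"],4).tolist())
    for t in ["traverse","knob_grip","pointer_tip","mark_tip","mark","stop","clamp_grip","clamp_pivot","carriage","beaker","meter","bar_magnet"]:
        print(t,[(np.round(d["location"],4).tolist(),round(d["p"],2)) for d in place_of(t,c)[:2]])
E
```

```text
{'time_s': 0.0, 'joint_pos': array([ 1.21889699e+00,  2.21227251e-01,  1.52759883e+00, -2.93013081e-05,
        1.39471485e+00, -1.26111367e-01]), 'dq': array([ 0.00186695, -0.00024329,  0.00101496, -0.00064784,  0.00050845,
       -0.00118149]), 'joint_torque': array([ 1.13485774e-03, -4.96893668e+01, -3.89400029e+01, -2.15893138e-06,
        1.09987054e-02,  9.10074959e-06]), 'ee_pos': array([0.13970749, 0.60849089, 0.19300512]), 'tcp_rot': array([ 5.18493603e-04,  7.82262171e-01,  6.22948590e-01, -8.24816194e-04]), 'contact_force': array([-0.38422857,  0.27432997,  0.42205035]), 'ft_torque': array([ 0.01539443, -0.00508529,  0.00440792]), 'finger_gap': 0.9983975981828063}
0.0187
scene [[362.8381396586148, 0.0, 266.03147462271716], [0.0, 362.8381396586148, 191.76963918670785], [0.0, 0.0, 1.0]] [[0.5465, -0.5073, 0.6664, 1.2381], [0.8375, 0.3362, -0.4308, -0.4472], [-0.0055, 0.7935, 0.6086, 0.7424], [0.0, 0.0, 0.0, 1.0]]
traverse [([0.567, -0.0024, 0.0003], 0.86)]
knob_grip [([0.5419, -0.1728, 0.103], 0.76), ([0.6365, 0.0254, 0.047], 0.75)]
pointer_tip [([0.6235, -0.0121, 0.052], 0.
[... 680 characters left out ...]
.3079], [0.0, 0.0, 0.0, 1.0]]
traverse [([0.5628, -0.001, -0.0002], 0.92)]
knob_grip [([0.5413, -0.1705, 0.0967], 0.62)]
pointer_tip [([0.6251, -0.0131, 0.0515], 0.83), ([0.5413, -0.1684, 0.0989], 0.75)]
mark_tip [([0.6323, 0.0218, 0.0542], 0.46)]
mark [([0.6445, 0.0233, 0.0452], 0.65)]
stop [([0.6385, -0.0607, 0.0429], 0.58), ([0.6287, -0.013, 0.053], 0.26)]
clamp_grip [([0.5308, 0.2216, 0.1069], 0.79)]
clamp_pivot [([0.591, 0.1531, 0.0629], 0.85), ([0.3632, -0.4108, 0.0005], 0.61)]
carriage [([0.5671, -0.0043, -0.0014], 0.55)]
beaker [([0.6559, -0.3903, 0.0017], 0.82), ([0.5659, -0.0048, -0.0009], 0.63)]
meter [([0.5824, 0.4383, 0.0003], 0.68)]
bar_magnet [([0.363, -0.4089, 0.0013], 0.79)]
```

Run:
```python
import cv2
a=cv2.imread("pics/top0.png");cv2.imwrite("pics/top0c.png",cv2.resize(a[60:300,100:420],None,fx=2.5,fy=2.5,interpolation=2))
```

```text
(no output)
```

View pics/top0.png

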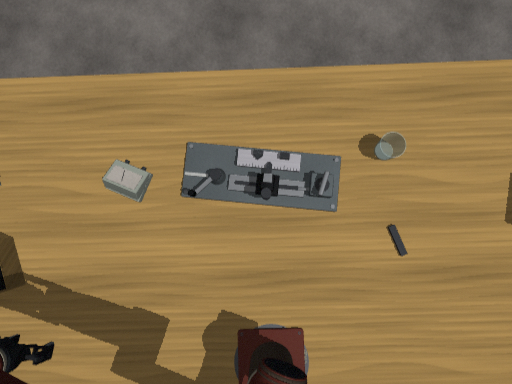

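View pics/scene0.png

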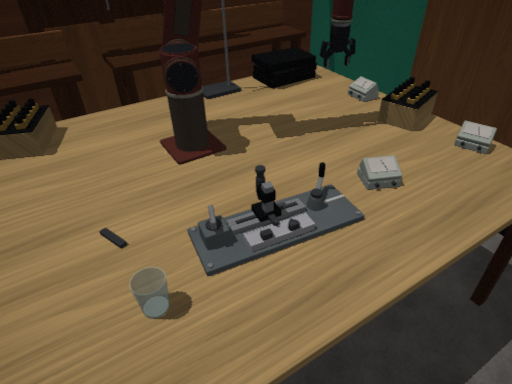

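```bash
ls pics
```

```text
scene0.png
top0.png
top0c.png
```

View pics/top0c.png

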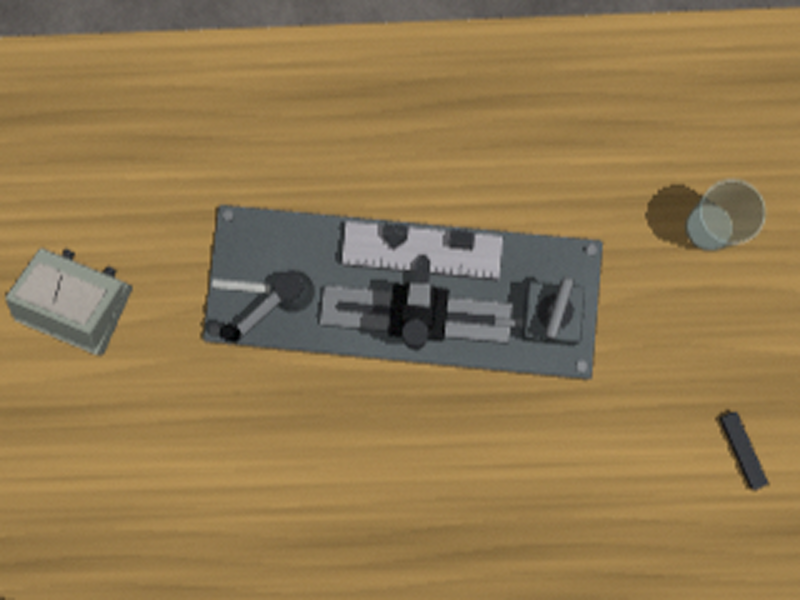

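Run:
```python
import cv2
a=cv2.imread("pics/top0.png");cv2.imwrite("pics/top0d.png",cv2.resize(a[130:220,170:350],None,fx=4.4,fy=4.4,interpolation=2))
a=cv2.imread("pics/scene0.png");cv2.imwrite("pics/scene0d.png",cv2.resize(a[155:270,185:370],None,fx=4.3,fy=4.3,interpolation=2))
```

```text
(no output)
```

View pics/top0d.png

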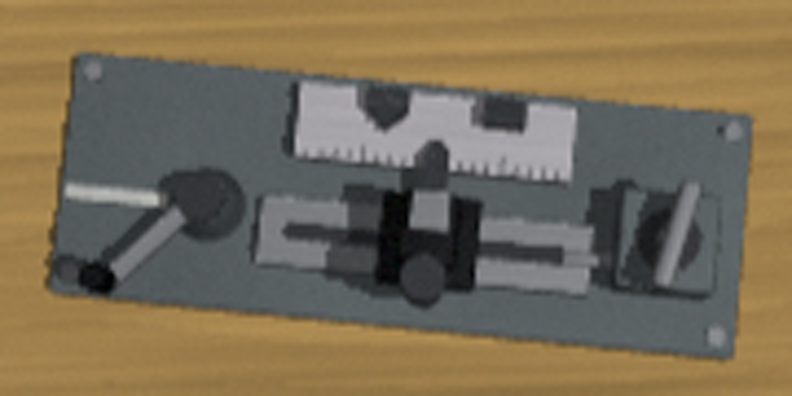

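View pics/scene0d.png

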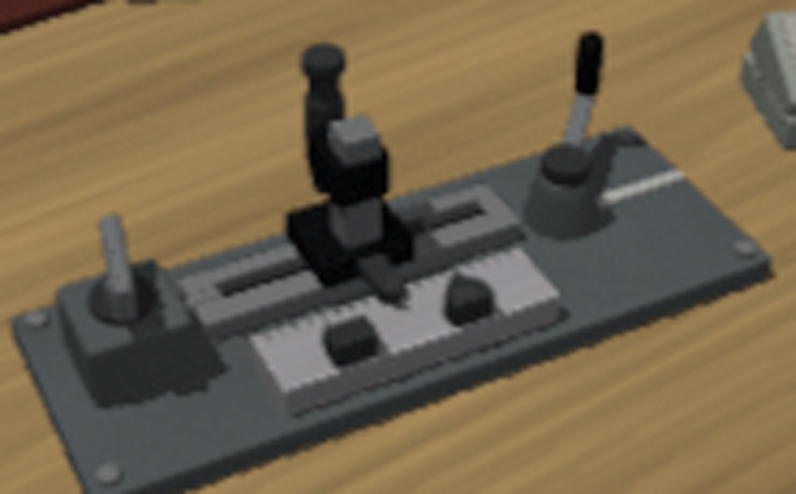

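The pointed mark is the left one (top crop, about 387,110), the stop is at (503,112), and the pointer at (432,155). The knob bar is at (680,235) and the lever handle at (98,278). Next I'll fit the bed pose.

```bash
cat > h.py <<'E'
import cv2,numpy as np
from scipy.optimize import least_squares,minimize
def proj(P,K,T):
    P=np.atleast_2d(P); c=(P-T[:3,3])@T[:3,:3]
    return np.c_[K[0,0]*c[:,0]/-c[:,2]+K[0,2], K[1,1]*-c[:,1]/-c[:,2]+K[1,2]]
def bed2w(p,pose):
    p=np.atleast_2d(p).astype(float);x,y,a=pose
    return np.c_[x+np.cos(a)*p[:,0]-np.sin(a)*p[:,1], y+np.sin(a)*p[:,0]+np.cos(a)*p[:,1], p[:,2]]
def w2bed(p,pose):
    x,y,a=pose;d=np.asarray(p,float)[:2]-[x,y]
    return np.array([np.cos(a)*d[0]+np.sin(a)*d[1],-np.sin(a)*d[0]+np.cos(a)*d[1]])
def rect(s,pose,z,xr,yr,ppm=4):
    # image in bed frame, up=+x, left=+y ; ppm px/mm, plane z
    xs=np.arange(xr[1],xr[0],-1/ppm)/1000; ys=np.arange(yr[1],yr[0],-1/ppm)/1000
    X,Y=np.meshgrid(xs,ys,indexing='ij')
    uv=proj(bed2w(np.c_[X.ravel(),Y.ravel(),np.full(X.size,z)],pose),s["K"],s["T"]).astype(np.float32)
    return cv2.remap(s["image"],uv[:,0].reshape(X.shape),uv[:,1].reshape(X.shape),cv2.INTER_CUBIC)[:,:,::-1]
def fitbed(s,p0):
    img=s["image"].astype(float); sat=cv2.GaussianBlur((img[:,:,0]-img[:,:,2]).astype(np.float32),(3,3),0)
    # saturation step across the bed's top edges: far, left, right
    C=[(.105,-.23,.02),(.105,.27,.02),(-.075,.27,.02),(-.075,-.23,.02)]
    C=np.array(C)
    def cost(p):
        m=0
        # silhouette of box : top & bottom corners hull
        pts=np.r_[C,C*[1,1,0]]
        uv=proj(bed2w(pts,p),s["K"],s["T"])
        hull=cv2.convexHull(((uv-[U0,V0])*8*16).astype(np.int32).reshape(-1,1,2))
        M=np.zeros((H*8,W*8),np.uint8); cv2.fillConvexPoly(M,hull,255,shift=4)
        M=cv2.resize(M,(W,H),interpolation=cv2.INTER_AREA).astype(float)/255
        return ((M-T_)[WT]**2).sum()
    uv=proj(bed2w(C,p0),s["K"],s["T"]);U0,V0=np.floor(uv.min(0)-12).astype(int);U1,V1=np.ceil(uv.max(0)+12).astype(int)
    W,H=U1-U0,V1-V0
    sub=(img[:,:,0]-img[:,:,2])[V0:V1,U0:U1]
    T_=1-np.clip((sub-5)/(np.median(sub[:4])-5),0,1)
    # weights: band round the outline
    o=np.zeros((H,W),np.uint8);q=(uv-[U0,V0]).astype(np.int32)
    cv2.polylines(o,[q.reshape(-1,1,2)],True,255,9);WT=o>0
    r=minimize(cost,p0,method="Nelder-Mead",options=dict(initial_simplex=np.array(p0)+np.array([[0,0,0],[.006,0,0],[0,.006,0],[0,0,.03]]),xatol=1e-5,fatol=1e-4))
    return r.x,r.fun
E
cat > m.py <<'E'
from h import *
for c in ["top","scene"]:
    s=dict(np.load(f"{c}0.npz"))
    p,f=fitbed(s,[.567,-.003,-.12]);print(c,p.round(4),f)
    np.save(f"pose_{c}.npy",p)
    cv2.imwrite(f"pics/rect_{c}.png",rect(s,p,.055,(-90,110),(-100,100),3))
    cv2.imwrite(f"pics/all_{c}.png",rect(s,p,.02,(-90,120),(-240,280),1.5))
    print(w2bed([.5416,-.1716],p),w2bed([.59,.155],p))
E
python3 m.py
```

```text
top [ 0.5654 -0.0039 -0.128 ] 18.96783238128187
[-0.00224114 -0.16932614] [0.00408021 0.16078014]
scene [ 0.5695 -0.0033 -0.134 ] 264.04330042256555
[-0.00512065 -0.1705073 ] [-0.00078021  0.15963098]
```

View pics/rect_top.png

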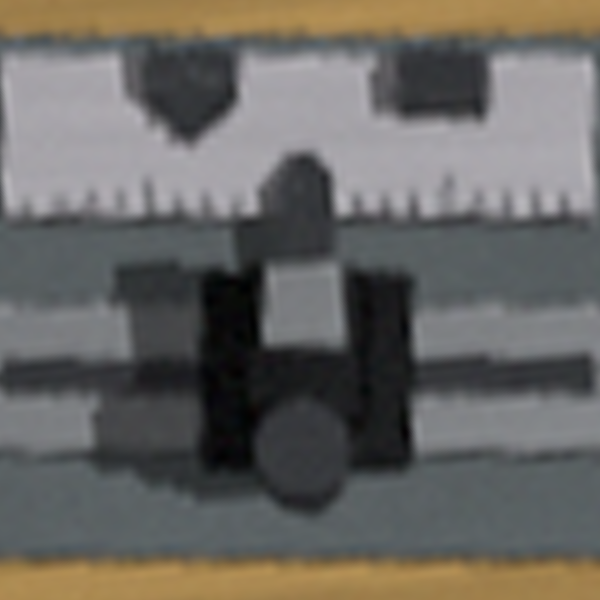

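View pics/all_top.png

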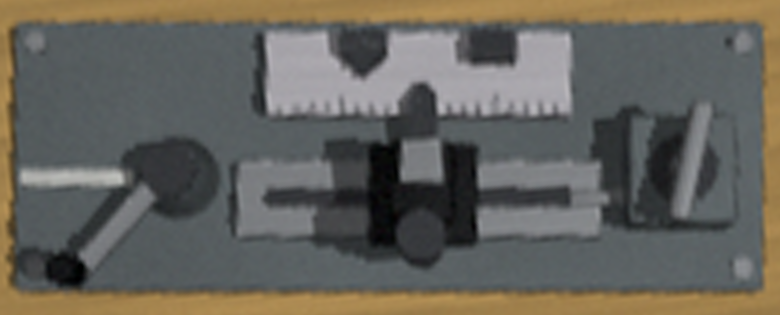

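View pics/rect_scene.png

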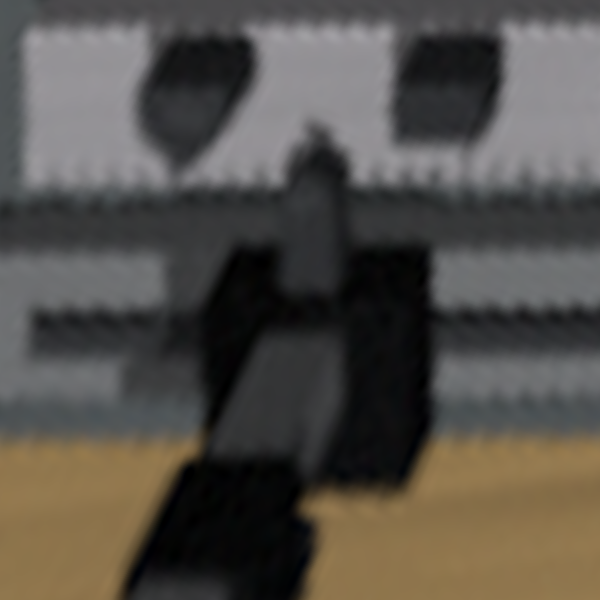

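View pics/all_scene.png

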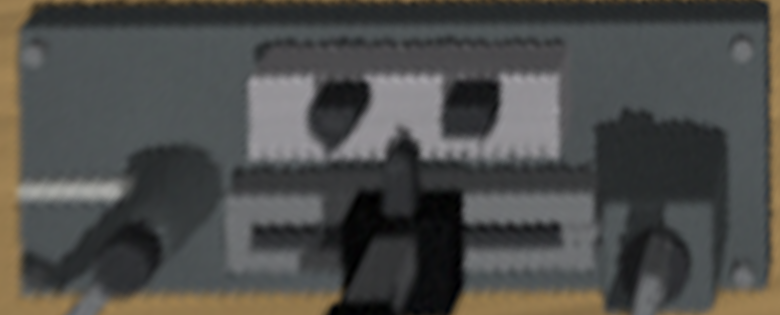

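```bash
cat > q.py <<'E'
from h import *
s=dict(np.load("top0.npz"));p=np.load("pose_top.npy")
for z,n in[(.114,"knob")]:
    r=rect(s,p,z,(-60,60),(-230,-110),5);cv2.imwrite("pics/knob0.png",r)
    g=r.mean(2);m=(g>118).astype(np.uint8);k=cv2.connectedComponentsWithStats(m)
    for i in range(1,k[0]):
        if k[2][i,4]>3000: print(k[2][i],k[3][i], cv2.minAreaRect(np.argwhere(k[1]==i)[:,::-1].astype(np.float32)))
r=rect(s,p,.12,(-110,30),(130,270),4);cv2.imwrite("pics/clamp0.png",r)
E
python3 q.py
```

```text
[  519    36    81   235 15493] [561.61234106 148.99903182] ((559.0, 153.0), (234.0, 80.0), 90.0)
[  246   121   107   348 13459] [299.57173638 292.58221265] ((299.04339599609375, 293.3153381347656), (41.75105285644531, 355.01251220703125), 12.249123573303223)
[  519   284    81   316 20448] [562.67057903 443.51100352] ((559.0, 441.5), (315.0, 80.0), 90.0)
```

View pics/knob0.png

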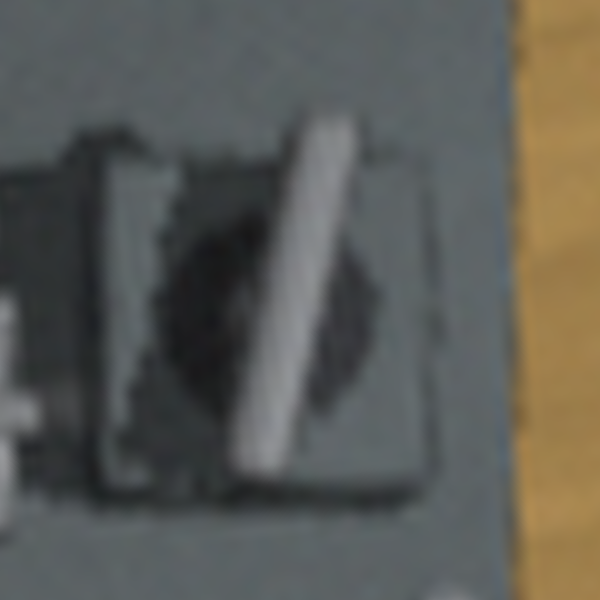

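Emit:
{"method": "carry_out", "body": {
  "deltas": "0 0 -0.027 0 0.085; 0 0 -0.027 0 0.085; 0 0 -0.027 0 0.085; -0.028 0.0237 0 0 0.085; -0.028 0.0237 0 0 0.085; -0.028 0.0237 0 0 0.085; -0.028 0.0237 0 0 0.085; -0.028 0.0237 0 0 0.085; -0.028 0.0237 0 0 0.085; -0.028 0.0237 0 0 0.085; -0.028 0.0237 0 0 0.085; -0.028 0.0237 0 0 0.085"
}}

```text
time_s: 2.3
ee_pos: [0.2918, 0.3143, 0.2753]
tcp_rot: [0.0, 0.782, 0.623, 0.0]
contact_force: [0.5, -0.1, 0.3]
finger_gap: 0.995
```

Emit:
{"method": "carry_out", "body": {
  "deltas": "-0.028 0.0237 0 0 0.085; -0.028 0.0237 0 0 0.085; -0.028 0.0237 0 0 0.085; -0.028 0.0237 0 0 0.085; -0.028 0.0237 0 0 0.085; -0.028 0.0237 0 0 0.085; -0.028 0.0237 0 0 0.085; -0.028 0.0237 0 0 0.085; -0.028 0.0237 0 0 0.085; -0.028 0.0237 0 0 0.085; -0.028 0.0237 0 0 0.085; -0.028 0.0237 0 0 0.085"
}}

```text
time_s: 3.3
ee_pos: [0.4939, -0.0773, 0.2753]
tcp_rot: [0.0, 0.782, 0.623, 0.0]
contact_force: [-0.2, 0.6, 0.1]
finger_gap: 0.991
```

Emit:
{"method": "carry_out", "body": {
  "deltas": "-0.028 0.0237 0 0 0.085; -0.028 0.0237 0 0 0.085; -0.025 0.0217 0 0 0.085; 0 0 0 0.125 0.085; 0 0 0 0.125 0.085; 0 0 0 0.125 0.085; 0 0 0 0.125 0.085; 0 0 0 0.125 0.085; 0 0 0 0.125 0.085; 0 0 0 0.125 0.085; 0 0 0 0.125 0.085; 0 0 0 0.125 0.085"
}}

```text
time_s: 4.3
ee_pos: [0.5426, -0.1698, 0.2752]
tcp_rot: [0.0, 0.994, 0.107, 0.0]
contact_force: [-0.4, 1.1, 0.4]
finger_gap: 0.997
```

Emit:
{"method": "carry_out", "body": {
  "deltas": "0 0 0 0.125 0.085; 0 0 0 0.125 0.085; 0 0 0 0.125 0.085; 0 0 0 0.125 0.085; 0 0 0 0.125 0.085; 0 0 0 0.125 0.085; 0 0 0 0.125 0.085; 0 0 0 0.125 0.085; 0 0 0 0.125 0.085; 0 0 0 0.125 0.085; 0 0 0 0.125 0.085; 0 0 0 0.125 0.085"
}}

```text
time_s: 5.3
ee_pos: [0.5426, -0.1698, 0.2752]
tcp_rot: [-0.0, 0.8, -0.6, 0.0]
contact_force: [-0.4, -0.0, 0.5]
finger_gap: 0.992
```

Emit:
{"method": "carry_out", "body": {
  "deltas": "0 0 0 0.125 0.085; 0 0 0 0.125 0.085; 0 0 0 0.125 0.085; 0 0 0 0.125 0.085; 0 0 0 0.125 0.085; 0 0 0 0.007 0.085; 0 0 0 0 0.085; 0 0 0 0 0.085"
}}

```text
time_s: 5.97
ee_pos: [0.5426, -0.1698, 0.2751]
tcp_rot: [0.0, -0.578, 0.816, -0.0]
contact_force: [1.4, 0.3, 0.4]
finger_gap: 0.998
```

```bash
cat > st.py <<'E'
from cell import *
import numpy as np
from scipy.spatial.transform import Rotation as R
def st():
    s=sense();q=s["tcp_rot"];r=R.from_quat([q[1],q[2],q[3],q[0]]).as_matrix()
    psi=np.arctan2(r[1,0],r[0,0])
    print("t",round(s["time_s"],2),"ee",s["ee_pos"].round(4),"psi",round(psi,4),"tilt",r[:2,2].round(4),"gap",round(s["finger_gap"]*85.4,1),"F",s["contact_force"].round(1),"Ftool",(r.T@s["contact_force"]).round(1),"M",s["ft_torque"].round(2),"j",s["joint_pos"].round(3))
    return s,r,psi
if __name__=="__main__":
    import sys
    s,r,psi=st()
    if len(sys.argv)>3:
        print("delta tool",(r.T@(np.array([float(a) for a in sys.argv[1:4]])-s["ee_pos"])).round(4))
E
python3 st.py .5432 -.172 .084
```

```text
t 5.97 ee [ 0.5426 -0.1698  0.2751] psi -1.9084 tilt [ 0.0001 -0.    ] gap 85.2 F [1.4 0.3 0.4] Ftool [-0.8 -1.2 -0.4] M [ 0.01 -0.06  0.01] j [-0.442  0.044  1.57   0.     1.527  1.466]
delta tool [ 0.0019 -0.0013  0.1911]
```

Emit:
{"method": "carry_out", "body": {
  "deltas": "0.002 -0.001 0.03 0.005 0.085; 0 0 0.03 0 0.085; 0 0 0.03 0 0.085; 0 0 0.03 0 0.085; 0 0 0.03 0 0.085; 0 0 0.02 0 0.085; 0 0 0.015 0 0.085; 0 0 0.006 0 0.085; 0 0 0 0 0.04; 0 0 0 0 0.03; 0 0 0 0 0.024; 0 0 0 0 0.024"
}}

```text
time_s: 6.97
ee_pos: [0.544, -0.1726, 0.0859]
tcp_rot: [0.001, -0.575, 0.818, -0.001]
contact_force: [-0.3, -0.1, -0.6]
finger_gap: 0.448
```

```bash
python3 st.py
python3 - <<'E'
from cell import *;import cv2
for c in["top","scene"]:
    a=snapshot(c)["image"][:,:,::-1]
    b=a[130:220,250:370] if c=="top" else a[130:270,165:345]
    cv2.imwrite(f"pics/k1{c}.png",cv2.resize(b,None,fx=4,fy=4,interpolation=2))
E
```

```text
t 6.97 ee [ 0.544  -0.1726  0.0859] psi -1.9165 tilt [ 0.0027 -0.0013] gap 38.3 F [-0.3 -0.1 -0.6] Ftool [0.2 0.3 0.6] M [-0.01 -0.02  0.01] j [-0.445  0.192  1.772 -0.     1.175  1.471]
```

View pics/k1scene.png

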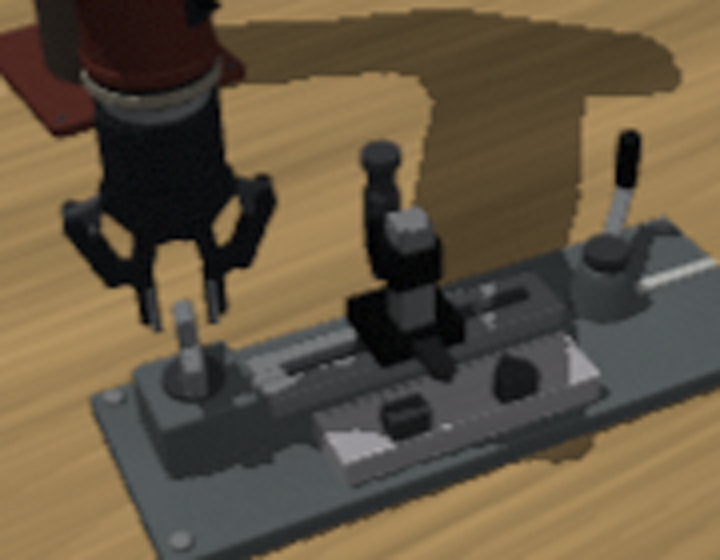

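Run:
```python
from h import *
s=dict(np.load("scene0.npz"))
uv=proj([[.544,-.1726,.0859],[.544,-.1726,.114],[.5416,-.1716,.1]],s["K"],s["T"]);print((uv-[165,130])*4)
```

```text
[[188.34515457 360.30192823]
 [184.28229281 328.71858533]
 [186.07193581 342.07412571]]
```

View pics/k1top.png

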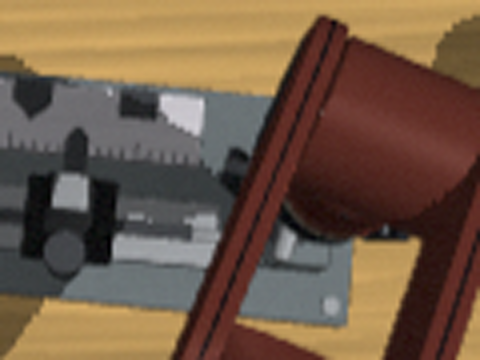

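The fingers straddle the bar (scene crop, tips at about 150,325 and 215,320, with the bar between them). I'll close on it.

Emit:
{"method": "carry_out", "body": {
  "deltas": "0 0 0 0 0.02; 0 0 0 0 0.016; 0 0 0 0 0.012; 0 0 0 0 0.01; 0 0 0 0 0.008; 0 0 0 0 0.006; 0 0 0 0 0.006; 0 0 0 0 0.006"
}}

```text
time_s: 7.73
ee_pos: [0.5428, -0.172, 0.0841]
tcp_rot: [-0.0, -0.575, 0.818, 0.0]
contact_force: [-0.3, -0.3, -0.3]
finger_gap: 0.069
```

```bash
python3 st.py
```

```text
t 7.73 ee [ 0.5428 -0.172   0.0841] psi -1.917 tilt [-0.0001  0.    ] gap 5.9 F [-0.3 -0.3 -0.3] Ftool [0.3 0.1 0.3] M [ 0.06 -0.01  0.02] j [-0.445  0.193  1.774 -0.     1.174  1.472]
```

Run:
```python
from cell import *;import cv2
for c in["top","scene"]:
    a=snapshot(c)["image"][:,:,::-1]
    b=a[130:230,250:370] if c=="top" else a[170:270,165:285]
    cv2.imwrite(f"pics/k2{c}.png",cv2.resize(b,None,fx=6,fy=6,interpolation=2))
```

```text
(no output)
```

View pics/k2scene.png

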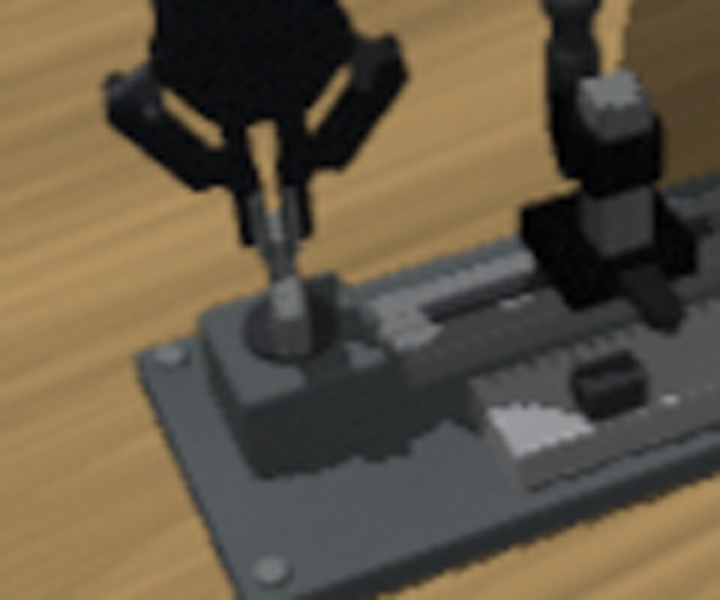

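Run:
```python
from h import *
s=dict(np.load("scene0.npz"))
im=cv2.imread("pics/k2scene.png")
a=-.342;d=np.array([np.cos(a),np.sin(a),0])*.0375;n=np.array([-np.sin(a),np.cos(a),0])*.007
c=np.array([.543,-.172,0])
P=[c+i*d+j*n+[0,0,z] for z in(.114,.086) for i,j in((1,1),(1,-1),(-1,-1),(-1,1))]
uv=((proj(P,s["K"],s["T"])+.5-[165,170])*6).astype(int)
for k in(0,4):cv2.polylines(im,[uv[k:k+4].reshape(-1,1,2)],True,(0,255,0) if k==0 else(0,0,255),1)
cv2.imwrite("pics/k2o.png",im)
```

```text
(no output)
```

View pics/k2o.png

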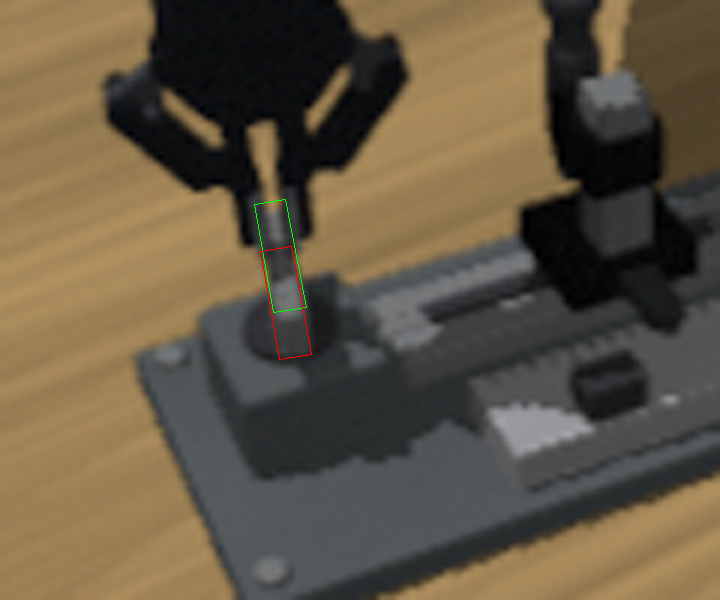

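View pics/k2top.png

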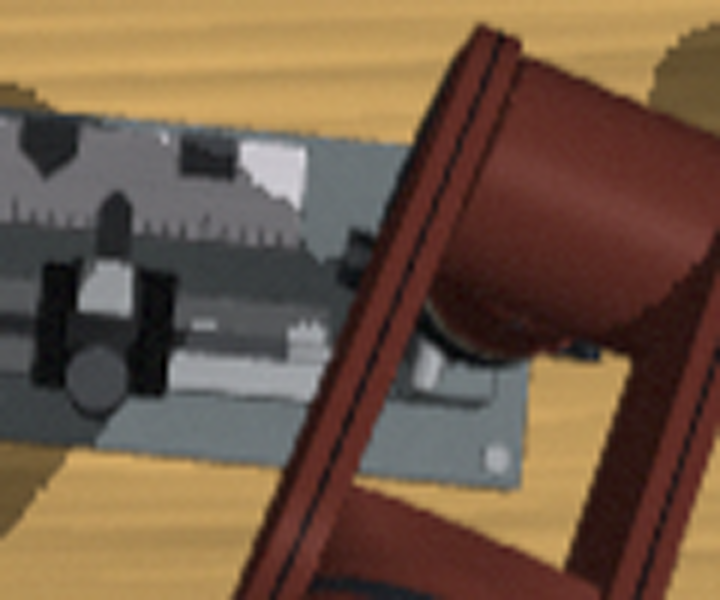

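Run:
```python
from h import *
from cell import snapshot
s=snapshot("scene");K,T,z=s["K"],s["T"],s["z_map"]
for r in range(196,226,2):
    o=[]
    for c in range(203,219):
        d=z[r,c];p=T[:3,:3]@np.array([(c-K[0,2])*d/K[0,0],-(r-K[1,2])*d/K[1,1],-d])+T[:3,3]
        o.append("%d,%d,%d"%tuple((p*1000).round()))
    print(r," ".join(o))
```

```text
196 549,-190,179 550,-188,180 552,-186,180 551,-183,178 555,-182,180 339,-95,0 336,-90,-3 339,-88,-2 1238,-447,742 558,-170,177 559,-168,176 556,-164,173 561,-163,176 561,-161,175 559,-157,171 559,-154,171
198 551,-192,175 552,-190,175 550,-186,172 550,-184,171 554,-182,173 539,-174,160 350,-97,0 352,-94,1 541,-166,157 557,-171,170 557,-168,169 558,-165,168 561,-164,170 560,-161,168 556,-157,163 558,-154,163
200 546,-191,165 549,-189,166 551,-188,167 551,-185,165 552,-183,165 555,-181,166 359,-101,0 362,-99,1 534,-165,145 553,-170,160 556,-168,161 560,-167,163 558,-163,161 560,-161,161 373,-79,-1 373,-76,-2
202 360,-123,2 544,-188,156 551,-188,160 552,-186,160 551,-183,158 550,-180,156 552,-178,156 369,-103,-1 373,-101,1 555,-171,156 556,-169,155 558,-167,156 556,-163,153 556,-160,151 384,-84,0 385,-81,0
204 367,-127,0 546,-190,151 548,-188,151 547,-185,150 550,-183,151 553,-182,152 554,-179,152 378,-107,-2 382,-105,0 557,-172,151 556,-169,148 559,-168,150 553,-162,143 556,-161,145 557,-159,145 395,-87,1
206 375,-130,-1 379,-128,1 545,-188,143 547,-185,143 550,-184,144 551,-182,144 5
[... 1238 characters left out ...]
113 567,-181,114 567,-179,114 569,-176,114 570,-174,114 530,-155,74 527,-151,70 529,-148,70
220 512,-186,69 514,-184,70 515,-182,69 518,-180,70 519,-177,69 527,-178,76 527,-175,75 544,-178,89 572,-187,114 574,-185,115 573,-181,112 576,-180,114 577,-178,114 551,-164,87 543,-158,78 542,-155,76
222 519,-190,68 522,-188,70 523,-185,69 532,-186,76 532,-183,75 534,-181,76 538,-180,77 547,-181,86 576,-189,111 578,-187,112 578,-184,110 582,-183,113 583,-181,112 584,-178,112 547,-160,75 548,-158,75
224 527,-194,69 1238,-447,742 531,-189,70 1238,-447,742 540,-187,76 540,-184,75 544,-183,77 544,-180,75 574,-189,103 579,-188,106 580,-186,106 582,-184,106 584,-182,107 582,-178,103 558,-165,78 556,-162,76
```

Run:
```python
from h import *
from cell import snapshot
for c in ["scene","top"]:
    s=snapshot(c);K,T,z=s["K"],s["T"],s["z_map"]
    v,u=np.mgrid[:384,:512];d=z
    P=np.stack([(u-K[0,2])*d/K[0,0],-(v-K[1,2])*d/K[1,1],-d],-1)@T[:3,:3].T+T[:3,3]
    # points near gripper axis
    m=(d>0)&(np.hypot(P[...,0]-.543,P[...,1]+.172)<.075)
    for lo in np.arange(.06,.34,.01):
        q=P[m&(P[...,2]>=lo)&(P[...,2]<lo+.01)]
        if len(q)>3: print(c,round(lo,2),len(q),(q.min(0)*1000).round(),(q.max(0)*1000).round())
```

```text
scene 0.06 252 [ 510. -211.   60.] [ 586. -134.   70.]
scene 0.07 176 [ 514. -208.   70.] [ 585. -138.   78.]
scene 0.08 10 [ 537. -187.   80.] [ 580. -163.   90.]
scene 0.09 14 [ 578. -189.   91.] [ 585. -179.  100.]
scene 0.1 20 [ 554. -189.  100.] [ 583. -175.  109.]
scene 0.11 71 [ 513. -188.  110.] [ 583. -159.  116.]
scene 0.12 14 [ 543. -184.  124.] [ 558. -163.  130.]
scene 0.13 35 [ 545. -189.  130.] [ 558. -159.  140.]
scene 0.14 27 [ 544. -189.  141.] [ 559. -159.  149.]
scene 0.15 40 [ 534. -190.  150.] [ 560. -160.  160.]
scene 0.16 49 [ 535. -206.  160.] [ 567. -144.  170.]
scene 0.17 119 [ 525. -215.  170.] [ 569. -136.  180.]
scene 0.18 89 [ 524. -220.  180.] [ 572. -130.  190.]
scene 0.19 107 [ 525. -226.  190.] [ 574. -126.  200.]
scene 0.2 128 [ 530. -234.  200.] [ 578. -118.  210.]
scene 0.21 187 [ 513. -233.  210.] [ 577. -113.  220.]
scene 0.22 155 [ 524. -221.  220.] [ 569. -124.  230.]
scene 0.23 78 [ 527. -213.  230.] [ 568. -132.  240.]
scene 0.24 24 [ 538. -209.  240.] [ 580. -138.  250.]
scene 0.25 99 [ 532. -210.  250.] [ 583. -142.  260.]
scene 0.26 106 
[... 653 characters left out ...]
4.  100.] [ 531. -154.  109.]
top 0.11 30 [ 509. -170.  110.] [ 533. -154.  118.]
top 0.19 5 [ 513. -217.  191.] [ 550. -118.  200.]
top 0.2 9 [ 512. -223.  202.] [ 557. -111.  210.]
top 0.21 49 [ 512. -225.  211.] [ 572. -111.  220.]
top 0.25 8 [ 506. -177.  252.] [ 525. -139.  260.]
top 0.26 12 [ 505. -172.  261.] [ 522. -140.  270.]
top 0.27 11 [ 507. -182.  271.] [ 525. -139.  280.]
top 0.28 10 [ 506. -167.  284.] [ 527. -137.  290.]
top 0.29 9 [ 505. -169.  290.] [ 529. -137.  295.]
top 0.31 13 [ 503. -172.  310.] [ 526. -136.  319.]
top 0.32 21 [ 504. -189.  322.] [ 530. -135.  330.]
top 0.33 33 [ 504. -187.  330.] [ 532. -135.  340.]
top 0.34 13 [ 505. -170.  341.] [ 533. -136.  350.]
```

The depth map puts the finger tips about 37 mm higher than the reported TCP: at z≈0.122, above the bar top. Nothing has been touched. I'll reopen and descend further, going by what the camera shows.

Emit:
{"method": "carry_out", "body": {
  "deltas": "0 0 0 0 0.02; 0 0 0 0 0.04; 0 0 0 0 0.05; 0 0 0 0 0.05; 0 0 0 0 0.05; 0 0 0.008 0 0.05; 0 0 0.008 0 0.05; 0 0 0.007 0 0.05; 0 0 0.005 0 0.05; 0 0 0.004 0 0.05; 0 0 0.002 0 0.05; 0 0 0 0 0.05"
}}

```text
time_s: 8.98
ee_pos: [0.5423, -0.1718, 0.0493]
tcp_rot: [-0.0, -0.575, 0.818, 0.001]
contact_force: [-0.1, 0.3, -0.0]
finger_gap: 0.583
```

```bash
python3 st.py
cat > pk.py <<'E'
from cell import *;import cv2,sys
a=snapshot("scene")["image"][:,:,::-1]
cv2.imwrite(f"pics/{sys.argv[1]}.png",cv2.resize(a[170:270,165:285],None,fx=6,fy=6,interpolation=2))
E
python3 pk.py k3
```

```text
t 8.98 ee [ 0.5423 -0.1718  0.0493] psi -1.917 tilt [-0.0012  0.0006] gap 49.8 F [-0.1  0.3 -0. ] Ftool [-0.3  0.2  0. ] M [-0.08 -0.01  0.02] j [-0.445  0.238  1.795 -0.     1.111  1.472]
```

View pics/k3.png

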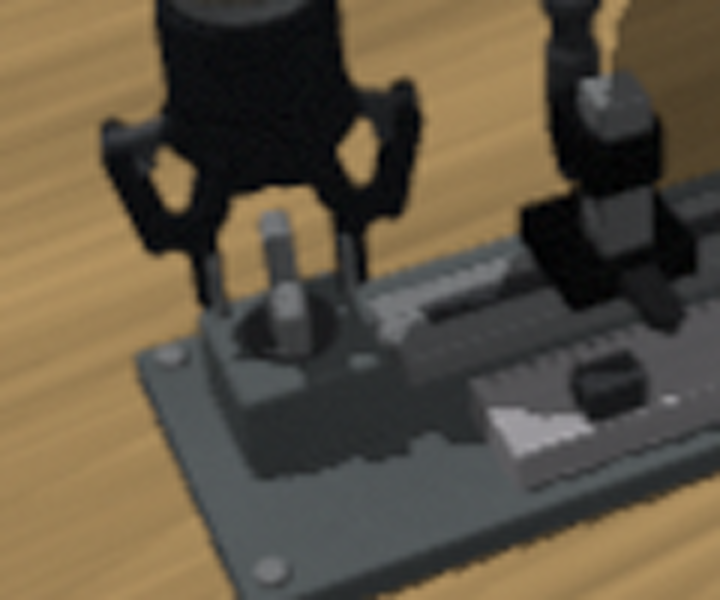

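The fingers now truly straddle the bar, with inner faces at about 222 and 345 and the bar at about 280. Closing.

Emit:
{"method": "carry_out", "body": {
  "deltas": "0 0 0 0 0.03; 0 0 0 0 0.022; 0 0 0 0 0.018; 0 0 0 0 0.016; 0 0 0 0 0.014; 0 0 0 0 0.012; 0 0 0 0 0.01; 0 0 0 0 0.008; 0 0 0 0 0.008"
}}

```text
time_s: 9.78
ee_pos: [0.5435, -0.1715, 0.0511]
tcp_rot: [0.001, -0.575, 0.818, -0.0]
contact_force: [-0.5, 3.7, 6.9]
finger_gap: 0.159
```

```bash
python3 st.py; python3 pk.py k4
```

```text
t 9.78 ee [ 0.5435 -0.1715  0.0511] psi -1.9169 tilt [0.0013 0.0004] gap 13.6 F [-0.5  3.7  6.9] Ftool [-3.3  1.7 -6.9] M [ 0.55  0.15 -0.04] j [-4.450e-01  2.350e-01  1.793e+00  1.000e-03  1.112e+00  1.472e+00]
```

View pics/k4.png

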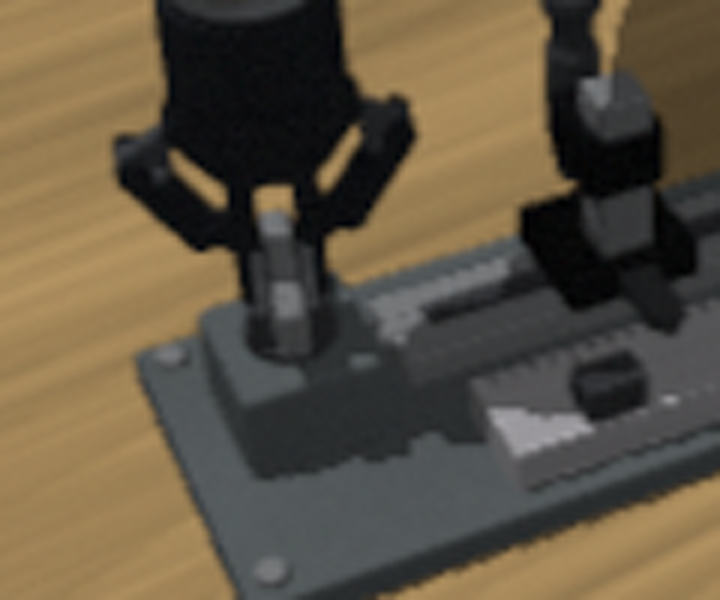

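Gripped at 13.6 mm. Turning counter-clockwise is negative about tool z.

Emit:
{"method": "carry_out", "body": {
  "deltas": "0 0 0 -0.05 0.008; 0 0 0 -0.1 0.008; 0 0 0 -0.1 0.008; 0 0 0 -0.1 0.008; 0 0 0 -0.1 0.008; 0 0 0 -0.05 0.008"
}}

```text
time_s: 10.33
ee_pos: [0.5435, -0.172, 0.0511]
tcp_rot: [-0.0, 0.761, -0.649, 0.001]
contact_force: [-0.7, 1.8, 6.2]
finger_gap: 0.148
```

```bash
python3 st.py
```

```text
t 10.33 ee [ 0.5435 -0.172   0.0511] psi -1.4119 tilt [ 0.0013 -0.0003] gap 12.6 F [-0.7  1.8  6.2] Ftool [-1.9  0.4 -6.2] M [ 0.31  0.27 -0.07] j [-0.445  0.235  1.793  0.     1.112  0.967]
```

Emit:
{"method": "carry_out", "body": {
  "deltas": "0 0 0 -0.1 0.008; 0 0 0 -0.1 0.008; 0 0 0 -0.1 0.008; 0 0 0 -0.1 0.008; 0 0 0 -0.1 0.008; 0 0 0 -0.1 0.008; 0 0 0 -0.1 0.008; 0 0 0 -0.1 0.008; 0 0 0 -0.1 0.008; 0 0 0 -0.1 0.008; 0 0 0 0 0.008"
}}

```text
time_s: 11.25
ee_pos: [0.5441, -0.1727, 0.0511]
tcp_rot: [0.0, 0.979, -0.205, 0.001]
contact_force: [2.3, -1.0, 3.8]
finger_gap: 0.151
```

```bash
python3 st.py
cat > m2.py <<'E'
from h import *
from cell import snapshot
import sys
s=snapshot("top");np.savez("topn.npz",**s);p=np.load("pose_top.npy")
cv2.imwrite(f"pics/{sys.argv[1]}.png",rect(s,p,.055,(-70,110),(-60,90),5)[:,:])
E
python3 m2.py r1
```

```text
t 11.25 ee [ 0.5441 -0.1727  0.0511] psi -0.4135 tilt [ 0.0027 -0.0014] gap 12.9 F [ 2.3 -1.   3.8] Ftool [ 2.5 -0.  -3.8] M [-0.06 -0.23  0.08] j [-0.445  0.236  1.793 -0.     1.11  -0.032]
```

View pics/r1.png

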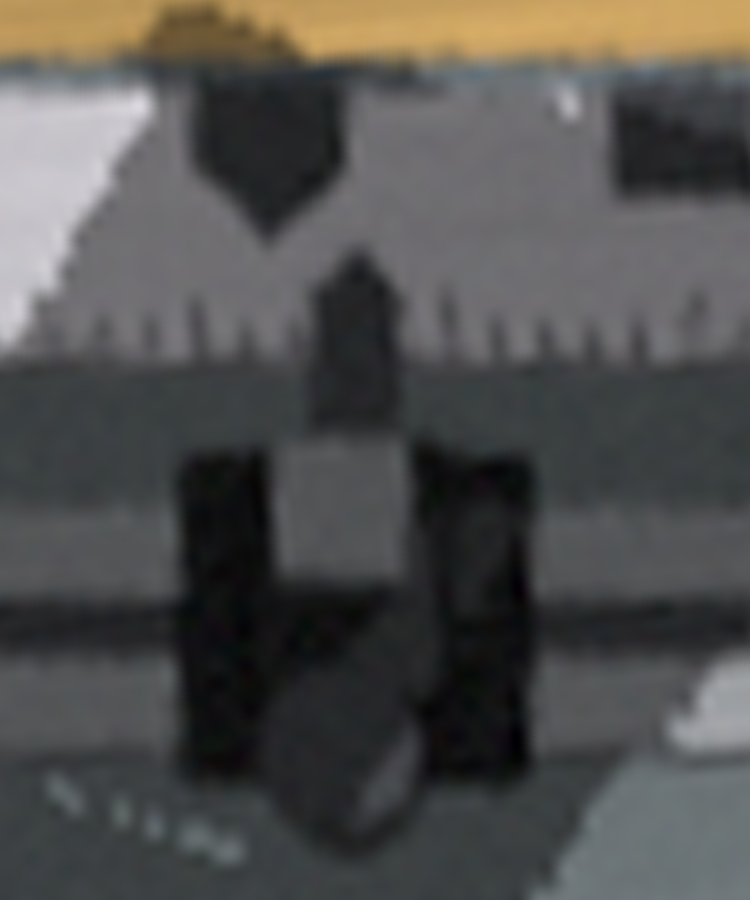

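Shadow-free view: mark centre at column 270 (tip 268), pointer at 357, so about 17.5 mm or 1.25 rad to go. I'll turn 1.1 and then measure finely.

Emit:
{"method": "carry_out", "body": {
  "deltas": "0 0 0 -0.1 0.008; 0 0 0 -0.1 0.008; 0 0 0 -0.1 0.008; 0 0 0 -0.1 0.008; 0 0 0 -0.1 0.008; 0 0 0 -0.1 0.008; 0 0 0 -0.1 0.008; 0 0 0 -0.1 0.008; 0 0 0 -0.1 0.008; 0 0 0 -0.1 0.008; 0 0 0 -0.1 0.008; 0 0 0 0 0.008"
}}

```text
time_s: 12.3
ee_pos: [0.5451, -0.1726, 0.0512]
tcp_rot: [0.001, 0.942, 0.336, 0.002]
contact_force: [6.8, -0.8, 1.8]
finger_gap: 0.152
```

```bash
python3 st.py; python3 m2.py r2
cat > edges.py <<'E'
from h import *
s=dict(np.load("topn.npz"));p=np.load("pose_top.npy")
def edges(z,x0,x1,yr,lab):
    ppm=10
    r=rect(s,p,z,(x0,x1),yr,ppm).mean(2).astype(float)
    prof=cv2.GaussianBlur(r.mean(0).astype(np.float32)[None],(0,0),8)[0]
    # dark object: half-level crossings
    lo=np.percentile(prof,8);
    k=int(np.argmin(prof)); 
    out=[]
    for d in(-1,1):
        end=prof[0:15].mean() if d<0 else prof[-15:].mean()
        h=(end+lo)/2;i=k
        while 0<i<len(prof)-1 and prof[i]<h:i+=d
        j=i-d;f=(h-prof[j])/(prof[i]-prof[j]);out.append(yr[1]-(j+d*f)/ppm)
    print(lab,(x0,x1),np.round(out,2),"c",round(np.mean(out),2),"w",round(out[0]-out[1],2));return np.mean(out)
E
cat > e1.py <<'E'
from edges import *
for x in (77,79,81,83): edges(.064,x,x+2,(18,56),"mark")
for x in (44,46,48,50,52): edges(.058,x,x+2,(14,54),"ptr")
E
python3 e1.py
```

```text
t 12.3 ee [ 0.5451 -0.1726  0.0512] psi 0.6845 tilt [ 0.0047 -0.0014] gap 13.0 F [ 6.8 -0.8  1.8] Ftool [ 4.8  4.9 -1.7] M [-0.03 -0.78  0.12] j [-4.450e-01  2.360e-01  1.792e+00  1.000e-03  1.108e+00 -1.130e+00]
mark (77, 79) [51.28 20.7 ] c 35.99 w 30.58
mark (79, 81) [51.53 20.77] c 36.15 w 30.76
mark (81, 83) [51.68 20.96] c 36.32 w 30.72
mark (83, 85) [51.59 21.15] c 36.37 w 30.44
ptr (44, 46) [42.83 25.17] c 34.0 w 17.67
ptr (46, 48) [42.97 24.83] c 33.9 w 18.14
ptr (48, 50) [43.15 24.86] c 34.01 w 18.28
ptr (50, 52) [42.71 25.53] c 34.12 w 17.18
ptr (52, 54) [41.66 27.35] c 34.51 w 14.31
```

View pics/r2.png

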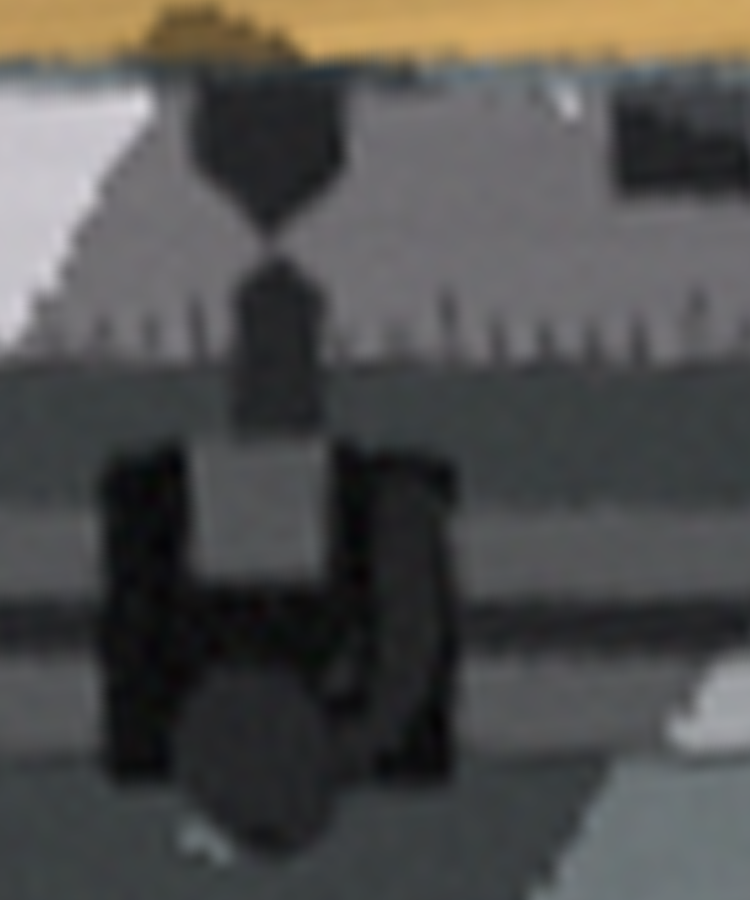

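```bash
cat > yaw.py <<'E'
from h import *
s=dict(np.load("top0.npz"));p=np.load("pose_top.npy")
def line(z,xr,cols,lab,ch):
    ppm=5;L=[]
    for y in cols:
        r=rect(s,p,z,xr,(y,y+3),ppm).astype(float)
        g=(r[:,:,2]-r[:,:,0]).mean(1) if ch else r.mean(2).mean(1)
        g=cv2.GaussianBlur(g.astype(np.float32)[:,None],(0,0),3)[:,0]
        d=np.abs(np.gradient(g));k=slice(max(0,d.argmax()-10),d.argmax()+11)
        i=(d[k]*np.arange(len(d))[k]).sum()/d[k].sum()
        L.append((y+1.5,xr[1]-i/ppm))
    L=np.array(L);c=np.polyfit(L[:,0],L[:,1],1);res=L[:,1]-np.polyval(c,L[:,0])
    ok=abs(res)<2*np.median(abs(res))+.2;c=np.polyfit(L[ok,0],L[ok,1],1)
    print(lab,"slope dx/dy",c.round(4),"rms",res[ok].std().round(2),ok.sum(),len(ok))
line(.02,(95,115),range(-215,255,5),"far edge",1)
line(.02,(-85,-65),range(-215,235,5),"near edge",1)
line(.044,(30,48),list(range(-95,-25,3))+list(range(20,90,3)),"ledge front",0)
line(.044,(86,100),range(-95,90,3),"ledge back",0)
E
python3 yaw.py
```

```text
far edge slope dx/dy [ -0.    105.438] rms 0.28 89 94
near edge slope dx/dy [-2.00000e-04 -7.41862e+01] rms 0.33 88 90
ledge front slope dx/dy [-3.00000e-04  4.02164e+01] rms 0.59 45 48
ledge back slope dx/dy [2.10000e-03 9.51032e+01] rms 1.68 56 62
```

```bash
cat > fit.py <<'E'
from h import *
import sys
def poly_hull(pts2,z0,z1,s,p):
    # prism of convex polygon pts2 (bed mm)
    P=np.r_[[(a/1e3,b/1e3,z0) for a,b in pts2],[(a/1e3,b/1e3,z1) for a,b in pts2]]
    return proj(bed2w(P,p),s["K"],s["T"])
def run(s,p,y0=(36.2,34.2),box=(51,85,12,58),verbose=True,img=None):
    g=s["image"].astype(float).mean(2)
    x0,x1,ya,yb=box
    q=proj(bed2w([(x/1e3,y/1e3,.044) for x in(x0,x1) for y in(ya,yb)],p),s["K"],s["T"])
    U0,V0=np.floor(q.min(0)).astype(int)-2;U1,V1=np.ceil(q.max(0)).astype(int)+3
    W,H=U1-U0,V1-V0;F=16
    bb=cv2.convexHull(q.astype(np.float32));
    WT=np.zeros((H,W),bool)
    for v in range(H):
        for u in range(W): WT[v,u]=cv2.pointPolygonTest(bb,(float(u+U0),float(v+V0)),False)>=0
    sub=g[V0:V1,U0:U1]
    def mask(hs):
        M=np.zeros((H*F,W*F),np.uint8)
        for h in hs:
            c=cv2.convexHull(h.astype(np.float32))
            # pixel centre convention: pixel (u) covers u-.5..u+.5
            cv2.fillConvexPoly(M,(((c-[U0,V0]+.5)*F-.5)*16).round().astype(np.int32),255,shift=4)
        return M
    def model(t):
        ym,yp,xm,xp,ls,tap,sg=t[:7]
        mark=[(xm,ym),(xm+15,ym+15),(xm+15,ym-15),(xm+34,ym+15),(xm+34,ym-15)]
        ptr=[(xp,yp+ls),(xp,yp-ls),(xp-tap,yp+9),(xp-tap,yp-9),(xp-26,yp+9),(xp-26,yp-9)]
        out=[]
        for h in (poly_hull(mark,.044,.064,s,p),poly_hull(ptr,.048,.058,s,p)):
            M=cv2.GaussianBlur(mask([h]).astype(np.float32)/255,(0,0),abs(sg)*F+.5)
            out.append(M.reshape(H,F,W,F).mean((1,3)))
        return out
    def solve(t):
        a,b=model(t);v,u=np.mgrid[:H,:W]
        A=np.stack([a,b,np.ones_like(a),u,v],-1)[WT];y=sub[WT]
        c=np.linalg.lstsq(A,y,rcond=None)[0];r=A@c-y
        return r,c,A
    def cost(t):
        r=solve(t)[0];r=np.clip(r,-25,25)
        pen=((t[4]-1)/1.5)**2*3+((t[5]-9)/3)**2*3+((t[6]-.4)/.3)**2*3
        return (r**2).sum()/20+pen
    t0=np.array([y0[0],y0[1],62,58.5,1,9,.4])
    best=None
    for k in range(3):
        r=minimize(cost,t0,method="Nelder-Mead",options=dict(initial_simplex=t0+np.vstack([np.zeros(7),np.diag([1,1,1,1,.5,2,.2])]),maxiter=1500,xatol=1e-3,fatol=1e-3))
        t0=r.x
    rr=solve(t0)[0]
    print("ym %.2f yp %.2f diff %.2f | xm %.1f xp %.1f ls %.2f tap %.1f sg %.2f"%(t0[0],t0[1],t0[0]-t0[1],*t0[2:]),"cost %.1f rms %.1f n %d"%(r.fun,rr.std(),WT.sum()))
    return t0
if __name__=="__main__":
    for f,b in (("top",(51,85,12,58)),("top",(49,85,14,60))):
        s=dict(np.load(f"{f}n.npz"));p=np.load(f"pose_{f}.npy");run(s,p,box=b)
E
python3 fit.py
python3 - <<'E'
from cell import *;import numpy as np,cv2
s=snapshot("scene");np.savez("scenen.npz",**s)
cv2.imwrite("pics/s2.png",cv2.resize(s["image"][170:270,225:345,::-1],None,fx=6,fy=6,interpolation=2))
E
```

```text
ym 36.17 yp 34.48 diff 1.69 | xm 63.5 xp 59.0 ls 0.94 tap 7.7 sg 0.33 cost 74.9 rms 3.1 n 154
ym 36.17 yp 34.45 diff 1.72 | xm 63.5 xp 59.2 ls 0.74 tap 8.0 sg 0.32 cost 100.9 rms 3.5 n 162
```

View pics/s2.png

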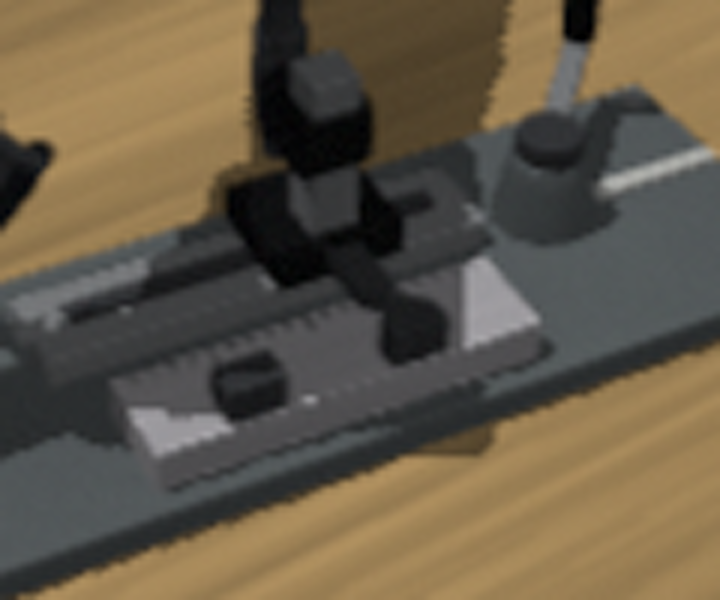

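Emit:
{"method": "carry_out", "body": {
  "deltas": "0 0 0 -0.05 0.008; 0 0 0 0 0.008; 0 0 0 0 0.008; 0 0 0 0 0.008"
}}

```text
time_s: 12.73
ee_pos: [0.5451, -0.1726, 0.0512]
tcp_rot: [0.002, 0.934, 0.357, 0.002]
contact_force: [6.6, -0.7, 1.2]
finger_gap: 0.149
```

```bash
cat > go.py <<'E'
from st import st
from cell import snapshot
from fit import *
import sys
s_,r,psi=st()
s=snapshot("top");np.savez("topn.npz",**s);np.savez("top_%.4f.npz"%psi,**s)
sc=snapshot("scene");np.savez("scene_%.4f.npz"%psi,**sc)
p=np.load("pose_top.npy")
for b in ((51,85,12,58),(49,85,14,60)): run(s,p,y0=(36.2,35),box=b)
E
python3 go.py
```

```text
t 12.73 ee [ 0.5451 -0.1726  0.0512] psi 0.7295 tilt [ 0.0047 -0.0015] gap 12.7 F [ 6.6 -0.7  1.2] Ftool [ 4.4  4.9 -1.1] M [ 0.02 -0.87  0.11] j [-4.450e-01  2.360e-01  1.792e+00  1.000e-03  1.108e+00 -1.175e+00]
ym 36.15 yp 34.90 diff 1.26 | xm 63.5 xp 59.4 ls 0.92 tap 8.2 sg 0.32 cost 77.9 rms 3.2 n 154
ym 36.17 yp 34.95 diff 1.22 | xm 63.5 xp 59.3 ls 0.99 tap 8.2 sg 0.31 cost 103.2 rms 3.6 n 162
```

Emit:
{"method": "carry_out", "body": {
  "deltas": "0 0 0 -0.04 0.008; 0 0 0 0 0.008; 0 0 0 0 0.008; 0 0 0 0 0.008"
}}

```text
time_s: 13.17
ee_pos: [0.5451, -0.1726, 0.0512]
tcp_rot: [0.002, 0.927, 0.375, 0.002]
contact_force: [6.7, -0.4, 0.9]
finger_gap: 0.151
```

```bash
python3 go.py
```

```text
t 13.17 ee [ 0.5451 -0.1726  0.0512] psi 0.7695 tilt [ 0.0048 -0.0015] gap 12.9 F [ 6.7 -0.4  0.9] Ftool [ 4.5  5.  -0.9] M [-0.01 -0.83  0.03] j [-4.450e-01  2.360e-01  1.792e+00  1.000e-03  1.108e+00 -1.215e+00]
ym 36.17 yp 35.53 diff 0.63 | xm 63.3 xp 60.0 ls 1.02 tap 9.7 sg 0.29 cost 85.6 rms 3.3 n 154
ym 36.16 yp 35.51 diff 0.65 | xm 63.3 xp 60.0 ls 0.76 tap 9.7 sg 0.28 cost 108.1 rms 3.6 n 162
```

Emit:
{"method": "carry_out", "body": {
  "deltas": "0 0 0 -0.044 0.008; 0 0 0 0 0.008; 0 0 0 0 0.008; 0 0 0 0 0.008"
}}

```text
time_s: 13.6
ee_pos: [0.5452, -0.1725, 0.0511]
tcp_rot: [0.002, 0.918, 0.396, 0.002]
contact_force: [7.2, -0.3, 0.9]
finger_gap: 0.153
```

```bash
python3 go.py; python3 m2.py r3
python3 - <<'E'
import numpy as np,cv2,glob
s=np.load(sorted(glob.glob("scene_*.npz"))[-1])
cv2.imwrite("pics/s3.png",cv2.resize(s["image"][205:240,270:310,::-1],None,fx=16,fy=16,interpolation=2))
E
```

```text
t 13.6 ee [ 0.5452 -0.1725  0.0511] psi 0.8135 tilt [ 0.0048 -0.0013] gap 13.1 F [ 7.2 -0.3  0.9] Ftool [ 4.7  5.5 -0.8] M [-0.   -0.92  0.08] j [-4.450e-01  2.360e-01  1.792e+00  1.000e-03  1.108e+00 -1.259e+00]
ym 36.23 yp 36.00 diff 0.23 | xm 63.3 xp 59.8 ls 1.08 tap 9.5 sg 0.31 cost 85.6 rms 3.3 n 154
ym 36.22 yp 36.07 diff 0.15 | xm 63.3 xp 59.6 ls 1.21 tap 9.3 sg 0.26 cost 122.1 rms 3.9 n 162
```

View pics/s3.png

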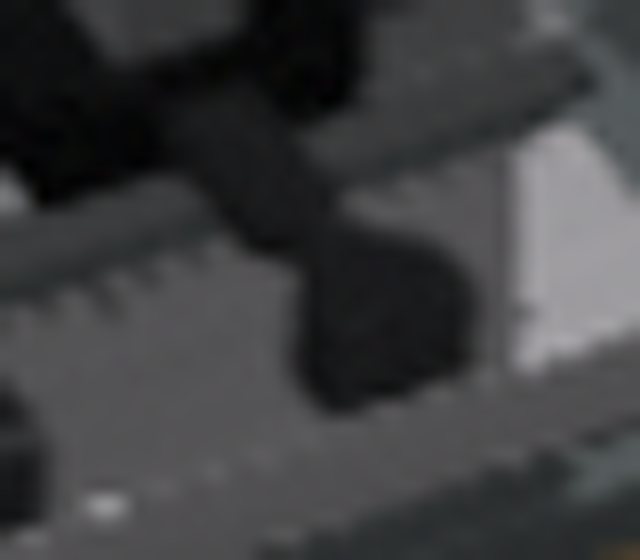

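View pics/r3.png

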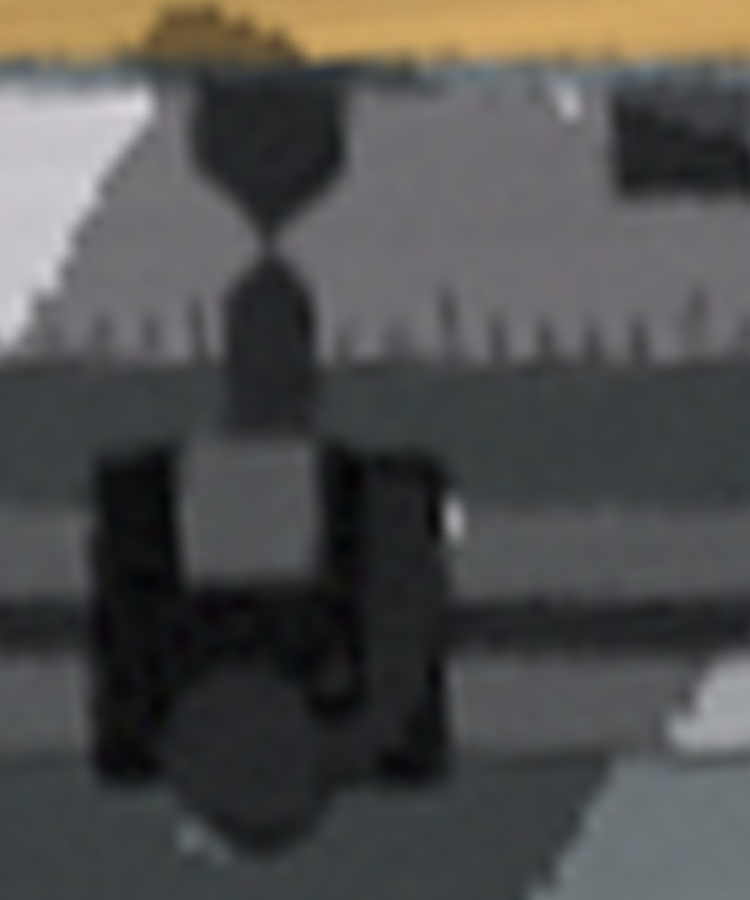

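```bash
cat > fs.py <<'E'
from fit import *
import glob
p=np.load("pose_top.npy")
for f in sorted(glob.glob("scene_0*.npz")):
    s=dict(np.load(f));print(f)
    for b in ((50,90,14,58),(52,91,16,56)): run(s,p,y0=(36.2,35.5),box=b)
for f in sorted(glob.glob("top_0*.npz")):
    s=dict(np.load(f));print(f)
    for b in ((52,80,14,56),(54,78,18,54)): run(s,p,y0=(36.2,35.5),box=b)
E
python3 fs.py
```

```text
scene_0.7295.npz
ym 35.83 yp 33.88 diff 1.95 | xm 62.8 xp 55.5 ls 1.16 tap 9.7 sg 0.83 cost 166.7 rms 4.7 n 147
ym 35.79 yp 34.21 diff 1.58 | xm 62.7 xp 55.0 ls 1.14 tap 9.3 sg 0.87 cost 162.3 rms 4.8 n 134
scene_0.7695.npz
ym 35.90 yp 33.95 diff 1.95 | xm 62.8 xp 55.7 ls 1.01 tap 9.5 sg 0.85 cost 170.3 rms 4.7 n 147
ym 35.93 yp 34.83 diff 1.10 | xm 62.5 xp 54.0 ls 1.01 tap 9.1 sg 0.87 cost 158.3 rms 4.7 n 134
scene_0.8135.npz
ym 35.87 yp 34.35 diff 1.53 | xm 62.9 xp 55.6 ls 1.09 tap 10.4 sg 0.85 cost 162.2 rms 4.6 n 147
ym 35.86 yp 35.03 diff 0.83 | xm 62.8 xp 54.1 ls 0.91 tap 9.5 sg 0.88 cost 153.0 rms 4.7 n 134
top_0.7295.npz
ym 36.17 yp 34.96 diff 1.22 | xm 63.5 xp 59.3 ls 0.95 tap 8.3 sg 0.35 cost 61.6 rms 3.2 n 117
ym 36.05 yp 35.13 diff 0.92 | xm 63.5 xp 59.5 ls 1.03 tap 8.9 sg 0.38 cost 42.4 rms 3.1 n 86
top_0.7695.npz
ym 36.14 yp 35.46 diff 0.69 | xm 63.4 xp 60.6 ls 0.57 tap 10.2 sg 0.32 cost 71.6 rms 3.5 n 117
ym 36.12 yp 35.37 diff 0.75 | xm 63.4 xp 60.4 ls 0.52 tap 10.1 sg 0.36 cost 54.4 rms 3.5 n 86
top_0.8135.npz
ym 36.20 yp 35.91 diff 0.30 | xm 63.3 xp 60.3 ls 0.41 tap 9.9 sg 0.32 cost 69.2 rms 3.4 n 117
ym 36.15 yp 35.82 diff 0.33 | xm 63.5 xp 60.0 ls 0.81 tap 9.6 sg 0.35 cost 55.0 rms 3.6 n 86
```

Emit:
{"method": "carry_out", "body": {
  "deltas": "0 0 0 -0.05 0.008; 0 0 0 0 0.008; 0 0 0 0 0.008; 0 0 0 0 0.008"
}}

```text
time_s: 14.08
ee_pos: [0.5452, -0.1725, 0.0512]
tcp_rot: [0.002, 0.908, 0.418, 0.002]
contact_force: [7.3, -0.7, 1.6]
finger_gap: 0.154
```

```bash
python3 go.py
```

```text
t 14.08 ee [ 0.5452 -0.1725  0.0512] psi 0.8635 tilt [ 0.0049 -0.0013] gap 13.1 F [ 7.3 -0.7  1.6] Ftool [ 4.2  6.  -1.6] M [ 0.04 -0.9   0.06] j [-4.450e-01  2.360e-01  1.792e+00  1.000e-03  1.108e+00 -1.309e+00]
ym 36.16 yp 36.84 diff -0.67 | xm 63.3 xp 60.2 ls 0.26 tap 9.9 sg 0.26 cost 85.0 rms 3.3 n 154
ym 36.11 yp 36.86 diff -0.75 | xm 63.4 xp 59.7 ls 0.64 tap 9.4 sg 0.26 cost 113.0 rms 3.7 n 162
```

Emit:
{"method": "carry_out", "body": {
  "deltas": "0 0 0 -0.06 0.008; 0 0 0 0 0.008; 0 0 0 0 0.008; 0 0 0 0 0.008"
}}

```text
time_s: 14.52
ee_pos: [0.5453, -0.1725, 0.0512]
tcp_rot: [0.002, 0.895, 0.446, 0.002]
contact_force: [6.3, 0.0, 1.6]
finger_gap: 0.15
```

```bash
python3 go.py
```

```text
t 14.52 ee [ 0.5453 -0.1725  0.0512] psi 0.9235 tilt [ 0.005  -0.0013] gap 12.8 F [6.3 0.  1.6] Ftool [ 3.8  5.  -1.5] M [ 0.06 -0.97  0.09] j [-4.450e-01  2.360e-01  1.792e+00  1.000e-03  1.108e+00 -1.369e+00]
ym 36.14 yp 37.73 diff -1.59 | xm 63.5 xp 59.4 ls 0.85 tap 8.5 sg 0.31 cost 90.3 rms 3.4 n 154
ym 36.13 yp 37.62 diff -1.49 | xm 63.5 xp 59.4 ls 0.63 tap 8.4 sg 0.31 cost 110.8 rms 3.7 n 162
```

```bash
sed -e 's/ym,yp,xm,xp,ls,tap,sg=t\[:7\]/ym,yp,xm,_,ls,tap,sg=t[:7];xp=xm-3/' fit.py > fit3.py
cat > fs3.py <<'E'
from fit3 import *
import glob
p=np.load("pose_top.npy")
for k in ("scene","top"):
  for bs in (((50,91,14,58),(52,90,16,56),(54,84,16,56)),):
   for b in bs:
    Z=[];Y=[]
    for f in sorted(glob.glob(k+"_0*.npz")):
        s=dict(np.load(f));t=run(s,p,y0=(36.2,35.5),box=b);a=float(f.split("_")[1][:-4]);Z.append(a);Y.append(t[0]-t[1])
    Z=np.array(Z);Y=np.array(Y);print(k,b,"zero at",(Z+Y/14).round(4),(Z+Y/14).mean().round(4))
E
python3 fs3.py
```

```text
ym 36.01 yp 32.87 diff 3.14 | xm 62.3 xp 61.7 ls 0.06 tap 9.6 sg 0.87 cost 195.6 rms 5.0 n 151
ym 36.13 yp 33.08 diff 3.05 | xm 62.0 xp 61.1 ls 0.35 tap 9.5 sg 0.89 cost 197.0 rms 5.0 n 151
ym 35.99 yp 33.59 diff 2.40 | xm 62.3 xp 60.3 ls 0.01 tap 10.2 sg 0.89 cost 187.5 rms 4.9 n 151
ym 36.02 yp 33.90 diff 2.12 | xm 62.2 xp 60.0 ls 0.71 tap 8.8 sg 0.89 cost 196.6 rms 5.0 n 151
ym 35.99 yp 34.88 diff 1.11 | xm 62.3 xp 59.2 ls 0.43 tap 9.1 sg 0.88 cost 197.4 rms 5.0 n 151
scene (50, 91, 14, 58) zero at [0.9539 0.9874 0.9851 1.0152 1.003 ] 0.9889
ym 35.97 yp 33.23 diff 2.73 | xm 63.7 xp 60.4 ls 0.01 tap 10.2 sg 0.61 cost 146.4 rms 4.9 n 130
ym 36.12 yp 33.53 diff 2.59 | xm 63.5 xp 59.1 ls 0.07 tap 10.4 sg 0.62 cost 145.0 rms 4.9 n 130
ym 35.99 yp 33.58 diff 2.41 | xm 63.7 xp 59.9 ls 0.03 tap 10.7 sg 0.65 cost 140.9 rms 4.8 n 130
ym 35.96 yp 33.80 diff 2.16 | xm 63.7 xp 59.7 ls 0.31 tap 9.7 sg 0.61 cost 145.3 rms 5.0 n 130
ym 35.88 yp 34.00 diff 1.89 | xm 63.8 xp 58.8 ls 0.32 tap 10.0 sg 0.64 cost 146.6 rms 4.9 n 130
scene (52, 90, 16, 56) zero at [0.9246 0.9542 0.9854 1.0178 1.0582] 0.
[... 1495 characters left out ...]
7.82 diff -1.65 | xm 63.5 xp 58.5 ls 0.00 tap 9.7 sg 0.30 cost 96.5 rms 3.5 n 151
top (52, 90, 16, 56) zero at [0.8163 0.8295 0.8336 0.8188 0.8058] 0.8208
ym 36.17 yp 35.16 diff 1.01 | xm 63.5 xp 60.2 ls 0.01 tap 9.9 sg 0.31 cost 71.4 rms 3.4 n 119
ym 36.18 yp 35.40 diff 0.78 | xm 63.3 xp 60.0 ls 0.61 tap 9.8 sg 0.30 cost 73.3 rms 3.5 n 119
ym 36.23 yp 35.79 diff 0.44 | xm 63.3 xp 59.1 ls 0.51 tap 9.8 sg 0.31 cost 74.0 rms 3.5 n 119
ym 36.14 yp 36.84 diff -0.70 | xm 63.3 xp 59.0 ls 0.05 tap 10.0 sg 0.26 cost 80.7 rms 3.6 n 119
ym 36.15 yp 37.91 diff -1.76 | xm 63.3 xp 58.4 ls 0.00 tap 9.5 sg 0.32 cost 87.6 rms 3.8 n 119
top (54, 84, 16, 56) zero at [0.8019 0.825  0.8451 0.8137 0.798 ] 0.8168
```

Over six knob positions the top-camera zero crossing averages ψ≈0.816. The scene-camera fit is ill-conditioned because the mark hides the tip. I'll go back by 0.107 rad, relieve the side load, then release.

Emit:
{"method": "carry_out", "body": {
  "deltas": "0.0006 0.0006 0 0.05 0.008; 0.0006 0.0006 0 0.057 0.008; 0 0 0 0 0.008; 0 0 0 0 0.008; 0 0 0 0 0.008"
}}

```text
time_s: 15.03
ee_pos: [0.5451, -0.1725, 0.0511]
tcp_rot: [0.001, 0.918, 0.397, 0.0]
contact_force: [-0.7, -0.3, 7.1]
finger_gap: 0.149
```

```bash
python3 go.py
```

```text
t 15.03 ee [ 0.5451 -0.1725  0.0511] psi 0.8162 tilt [ 0.0012 -0.0012] gap 12.7 F [-0.7 -0.3  7.1] Ftool [-0.7 -0.2 -7.1] M [-0.07  0.14 -0.11] j [-4.440e-01  2.390e-01  1.789e+00 -1.000e-03  1.112e+00 -1.260e+00]
ym 36.15 yp 35.97 diff 0.19 | xm 63.3 xp 60.0 ls 0.96 tap 9.8 sg 0.31 cost 81.7 rms 3.2 n 154
ym 36.21 yp 36.02 diff 0.19 | xm 63.3 xp 59.6 ls 1.24 tap 9.4 sg 0.27 cost 119.3 rms 3.8 n 162
```

Emit:
{"method": "carry_out", "body": {
  "deltas": "0 0 0 0 0.016; 0 0 0 0 0.022; 0 0 0 0 0.03; 0 0 0 0 0.04; 0 0 0 0 0.05; 0 0 0 0 0.05; 0 0 -0.01 0 0.05; 0 0 -0.03 0 0.05; 0 0 -0.03 0 0.05; 0 0 0 0 0.05"
}}

```text
time_s: 15.97
ee_pos: [0.5486, -0.1736, 0.1276]
tcp_rot: [0.004, 0.917, 0.399, 0.004]
contact_force: [1.5, -0.8, 1.1]
finger_gap: 0.585
```

```bash
python3 go.py; python3 pk.py k5; python3 m2.py r5
```

```text
t 15.97 ee [ 0.5486 -0.1736  0.1276] psi 0.82 tilt [ 0.0097 -0.0046] gap 49.9 F [ 1.5 -0.8  1.1] Ftool [ 0.4  1.7 -1.1] M [-0.01  0.02  0.06] j [-0.444  0.15   1.736  0.     1.245 -1.264]
ym 36.14 yp 35.95 diff 0.19 | xm 63.5 xp 59.9 ls 0.99 tap 9.8 sg 0.29 cost 83.6 rms 3.3 n 154
ym 36.15 yp 36.09 diff 0.07 | xm 63.3 xp 59.9 ls 1.15 tap 9.7 sg 0.27 cost 121.4 rms 3.9 n 162
```

View pics/k5.png

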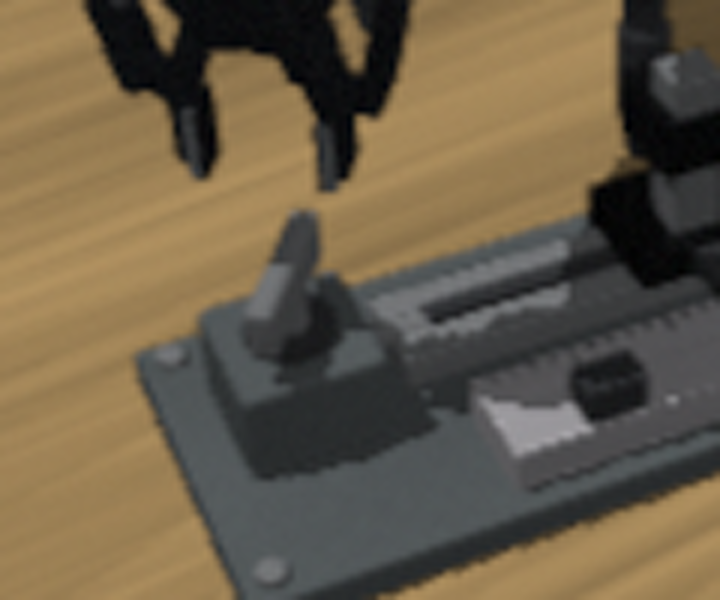

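View pics/r5.png

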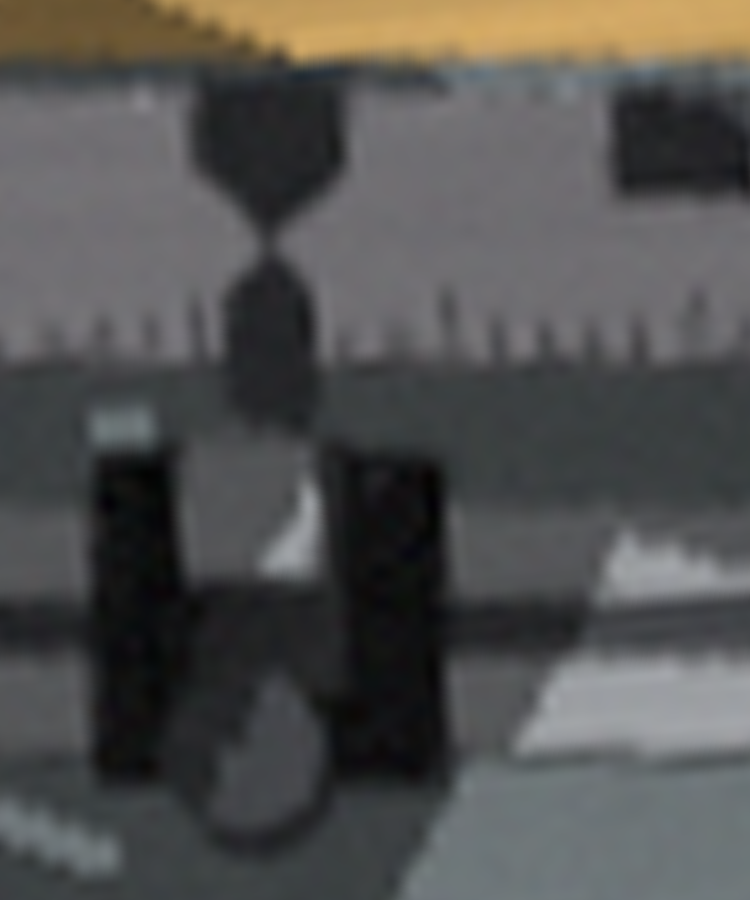

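The knob is released and the tips are still opposite (both at column 268). Next is the lever.

```bash
python3 - <<'E'
from h import *
import cv2
s=dict(np.load("top0.npz"));p=np.load("pose_top.npy")
r=rect(s,p,.12,(-110,30),(130,270),5);g=r.mean(2)
m=(g<35).astype(np.uint8);k=cv2.connectedComponentsWithStats(m)
for i in range(1,k[0]):
    if k[2][i,4]>1000: 
        c=k[3][i];x,y=30-c[1]/5,270-c[0]/5;print(k[2][i],"bed",x,y,"ang",np.arctan2(y-160,-x),np.hypot(x,y-160))
for w in([.5285,.222],[.5308,.2216]):
    b=w2bed(w,p)*1e3;print(b,np.arctan2(b[1]-160,-b[0]),np.hypot(b[0],b[1]-160))
cv2.imwrite("pics/clamp0.png",r)
E
python3 st.py
```

```text
[ 205  433  123  104 9634] bed -67.21287108158604 216.85665351878762 ang 0.7021201335836057 88.0354990238902
[-65.4678397  219.38320298] 0.736701522966127 88.38779797303596
[-63.1355978  219.28001521] 0.7539127314521474 86.60383312500508
t 16.17 ee [ 0.5441 -0.1716  0.1198] psi 0.82 tilt [-0.0007  0.0003] gap 50.0 F [ 0.6  0.  -1.1] Ftool [0.4 0.4 1.1] M [ 0.04  0.01 -0.01] j [-0.444  0.156  1.744 -0.     1.242 -1.264]
```

View pics/clamp0.png

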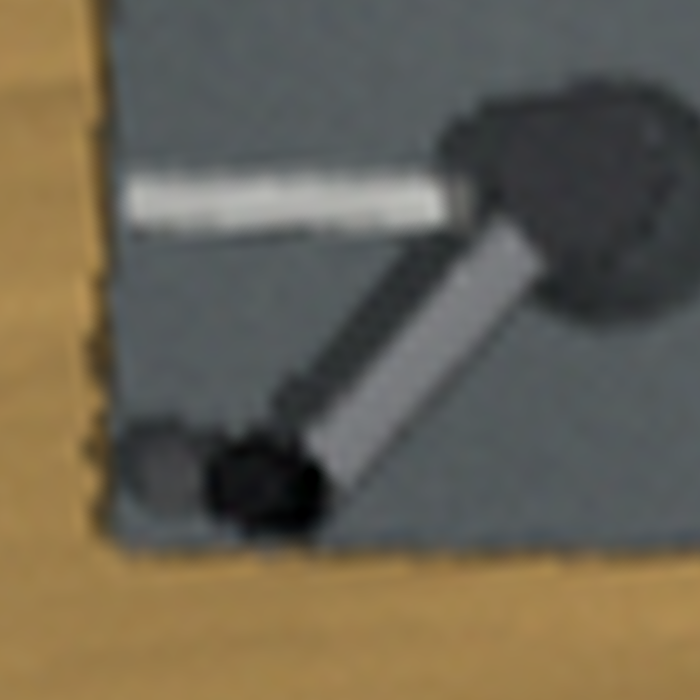

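Emit:
{"method": "carry_out", "body": {
  "deltas": "0 0 -0.03 0 0.06; 0 0 -0.03 0 0.06; 0 0 -0.025 0 0.06; 0 0 0 0 0.06; 0 0 0 0 0.06"
}}

```text
time_s: 16.58
ee_pos: [0.545, -0.172, 0.2058]
tcp_rot: [0.001, 0.917, 0.399, 0.0]
contact_force: [0.3, -0.2, -0.5]
finger_gap: 0.701
```

Emit:
{"method": "carry_out", "body": {
  "deltas": "0.023 -0.0233 0 0 0.06; 0.023 -0.0233 0 0 0.06; 0.023 -0.0233 0 0 0.06; 0.023 -0.0233 0 0 0.06; 0.023 -0.0233 0 0 0.06; 0.023 -0.0233 0 0 0.06; 0.023 -0.0233 0 0 0.06; 0.023 -0.0233 0 0 0.06; 0.023 -0.0233 0 0 0.06; 0.023 -0.0233 0 0 0.06; 0.023 -0.0233 0 0 0.06; 0.023 -0.0233 0 0 0.06"
}}

```text
time_s: 17.58
ee_pos: [0.5265, 0.2219, 0.2022]
tcp_rot: [-0.0, 0.917, 0.399, -0.002]
contact_force: [0.7, -0.2, -0.6]
finger_gap: 0.703
```

Emit:
{"method": "carry_out", "body": {
  "deltas": "0 0 0 0.107 0.06; 0 0 0 0 0.06; 0 0 0 0 0.06; 0 0 0 0 0.06"
}}

```text
time_s: 17.92
ee_pos: [0.5277, 0.2198, 0.2035]
tcp_rot: [0.0, 0.937, 0.35, -0.001]
contact_force: [-0.1, -0.0, 0.2]
finger_gap: 0.707
```

```bash
python3 st.py .529 .2225 .043
```

```text
t 17.92 ee [0.5277 0.2198 0.2035] psi 0.7148 tilt [-0.0025 -0.001 ] gap 60.4 F [-0.1 -0.   0.2] Ftool [-0.1 -0.1 -0.2] M [0.03 0.04 0.01] j [ 0.257  0.09   1.655 -0.     1.4   -0.458]
delta tool [ 0.0032 -0.0011  0.1605]
```

Emit:
{"method": "carry_out", "body": {
  "deltas": "0.003 -0.001 0.03 0 0.06; 0 0 0.03 0 0.06; 0 0 0.02 0 0.06; 0 0 0 0 0.06; 0 0 0 0 0.06; 0 0 0 0 0.06"
}}

```text
time_s: 18.42
ee_pos: [0.531, 0.223, 0.1265]
tcp_rot: [0.0, 0.937, 0.349, 0.001]
contact_force: [0.5, 1.1, 0.8]
finger_gap: 0.704
```

```bash
python3 st.py .529 .2225 .045
python3 - <<'E'
from cell import *;import cv2
a=snapshot("scene")["image"][:,:,::-1]
cv2.imwrite(f"pics/c1.png",cv2.resize(a[120:220,265:385],None,fx=6,fy=6,interpolation=2))
a=snapshot("top")["image"][:,:,::-1]
cv2.imwrite(f"pics/c1t.png",cv2.resize(a[130:230,150:270],None,fx=6,fy=6,interpolation=2))
E
```

```text
t 18.42 ee [0.531  0.223  0.1265] psi 0.7126 tilt [0.0017 0.0004] gap 60.1 F [0.5 1.1 0.8] Ftool [ 1.1 -0.5 -0.8] M [-0.03  0.05 -0.01] j [ 0.261  0.16   1.726 -0.     1.253 -0.452]
delta tool [-0.002  -0.001   0.0815]
```

View pics/c1.png

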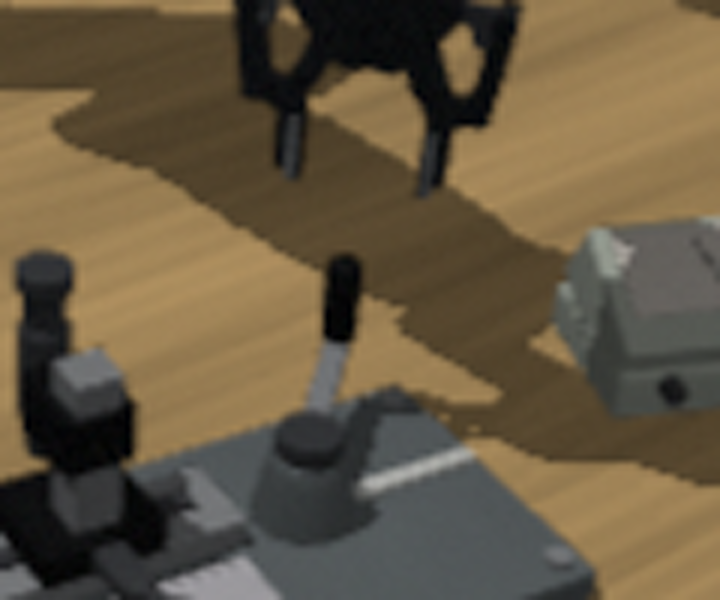

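View pics/c1t.png

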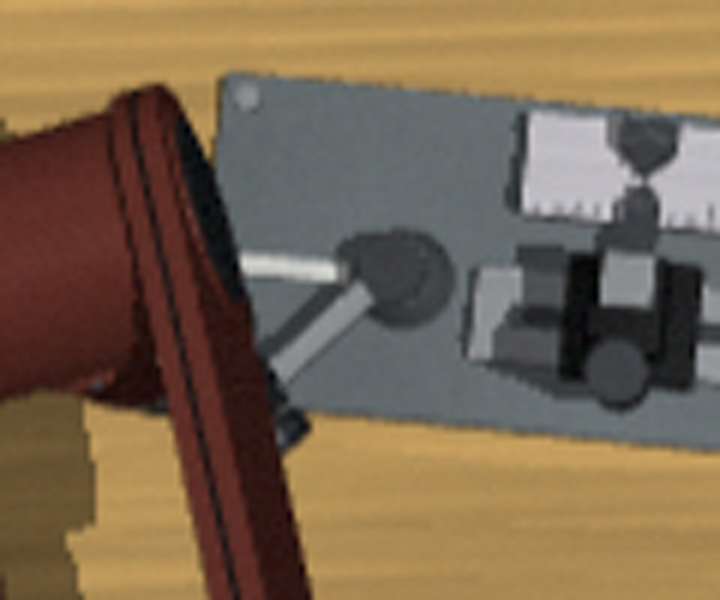

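Run:
```python
from h import *
from cell import snapshot
s=snapshot("scene");K,T,z=s["K"],s["T"],s["z_map"]
uv=proj([[.530,.2225,.163],[.529,.2225,.12],[.529,.2225,.1],[.529,.2225,.07]],K,T);print((uv+.5-[265,120])*6)
v,u=np.mgrid[:384,:512];d=z
P=np.stack([(u-K[0,2])*d/K[0,0],-(v-K[1,2])*d/K[1,1],-d],-1)@T[:3,:3].T+T[:3,3]
m=(d>0)&(np.hypot(P[...,0]-.53,P[...,1]-.222)<.06)
for lo in np.arange(.07,.24,.01):
    q=P[m&(P[...,2]>=lo)&(P[...,2]<lo+.01)]
    if len(q)>1: print(round(lo,2),len(q),(q.min(0)*1000).round(),(q.max(0)*1000).round(),(q.mean(0)*1000).round())
```

```text
[[355.49299955 189.83517092]
 [346.7467548  259.7708795 ]
 [343.38759626 291.59685512]
 [338.47987242 338.09454132]]
0.07 47 [525. 175.  70.] [571. 227.  79.] [548. 202.  73.]
0.08 18 [525. 214.  81.] [539. 226.  90.] [534. 218.  85.]
0.09 18 [521. 213.  91.] [539. 231. 100.] [534. 220.  96.]
0.1 15 [522. 212. 102.] [538. 229. 109.] [534. 218. 105.]
0.11 21 [523. 214. 110.] [540. 231. 119.] [533. 220. 115.]
0.12 9 [526. 217. 120.] [536. 228. 123.] [531. 222. 121.]
0.17 18 [504. 193. 170.] [566. 247. 179.] [532. 214. 175.]
0.18 34 [503. 189. 180.] [569. 257. 189.] [538. 219. 185.]
0.19 31 [502. 191. 190.] [572. 248. 200.] [538. 218. 195.]
0.2 27 [503. 188. 200.] [570. 250. 210.] [535. 216. 205.]
0.21 43 [495. 177. 211.] [580. 253. 220.] [538. 216. 216.]
0.22 77 [489. 175. 220.] [582. 259. 230.] [534. 216. 224.]
0.23 67 [487. 176. 230.] [582. 263. 240.] [536. 216. 236.]
```

Emit:
{"method": "carry_out", "body": {
  "deltas": "0 0 0.025 0 0.06; 0 0 0.02 0 0.06; 0 0 0.015 0 0.06; 0 0 0.01 0 0.06; 0 0 0.008 0 0.06; 0 0 0.004 0 0.06; 0 0 0 0 0.06; 0 0 0 0 0.06"
}}

```text
time_s: 19.23
ee_pos: [0.5306, 0.2237, 0.0439]
tcp_rot: [0.0, 0.937, 0.349, 0.001]
contact_force: [-0.3, 0.4, -0.2]
finger_gap: 0.704
```

```bash
python3 st.py .530 .2222 .045
python3 - <<'E'
from cell import *;import cv2
a=snapshot("scene")["image"][:,:,::-1]
cv2.imwrite(f"pics/c2.png",cv2.resize(a[120:220,265:385],None,fx=6,fy=6,interpolation=2))
E
```

```text
t 19.23 ee [0.5306 0.2237 0.0439] psi 0.7131 tilt [0.0011 0.0003] gap 60.1 F [-0.3  0.4 -0.2] Ftool [ 0.  -0.5  0.2] M [ 0.07  0.03 -0.  ] j [ 0.262  0.258  1.781  0.     1.101 -0.451]
delta tool [-0.0014  0.0007 -0.0011]
```

View pics/c2.png

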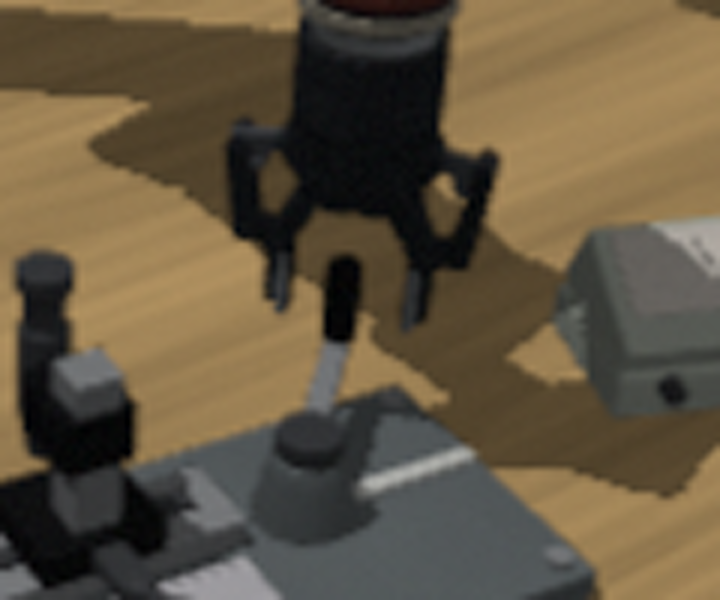

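The handle sits between the fingers, with tips at handle height. Closing.

Emit:
{"method": "carry_out", "body": {
  "deltas": "-0.0012 0.0006 0 0 0.045; 0 0 0 0 0.035; 0 0 0 0 0.028; 0 0 0 0 0.024; 0 0 0 0 0.02; 0 0 0 0 0.017; 0 0 0 0 0.014; 0 0 0 0 0.012; 0 0 0 0 0.012; 0 0 0 0 0.012"
}}

```text
time_s: 20.12
ee_pos: [0.5297, 0.2223, 0.0435]
tcp_rot: [0.0, 0.937, 0.349, 0.0]
contact_force: [-1.9, -1.4, 6.2]
finger_gap: 0.219
```

```bash
python3 st.py
```

```text
t 20.12 ee [0.5297 0.2223 0.0435] psi 0.713 tilt [0.0003 0.0001] gap 18.7 F [-1.9 -1.4  6.2] Ftool [-2.4 -0.2 -6.2] M [-0.1   0.37 -0.08] j [ 0.26   0.256  1.785  0.     1.101 -0.453]
```

Emit:
{"method": "carry_out", "body": {
  "deltas": "0.0027 0.0 0 0.03 0.012; 0.0054 0.0002 0 0.06 0.012; 0.0054 0.0001 0 0.06 0.012; 0.0054 0.0002 0 0.06 0.012; 0.0054 0.0001 0 0.06 0.012; 0.0054 0.0002 0 0.06 0.012"
}}

```text
time_s: 20.62
ee_pos: [0.555, 0.2374, 0.0435]
tcp_rot: [0.0, 0.982, 0.189, -0.0]
contact_force: [-2.4, -2.9, 5.2]
finger_gap: 0.216
```

```bash
python3 st.py
```

```text
t 20.62 ee [0.555  0.2374 0.0435] psi 0.3799 tilt [ 0.     -0.0007] gap 18.4 F [-2.4 -2.9  5.2] Ftool [-3.3  1.8 -5.2] M [-0.43  0.44 -0.16] j [ 2.740e-01  3.200e-01  1.705e+00 -1.000e-03  1.117e+00 -1.060e-01]
```

Emit:
{"method": "carry_out", "body": {
  "deltas": "0.0054 0.0002 0 0.06 0.012; 0.0054 0.0001 0 0.06 0.012; 0.0054 0.0002 0 0.06 0.012; 0.0054 0.0001 0 0.06 0.012; 0.0054 0.0002 0 0.06 0.012; 0.0054 0.0001 0 0.06 0.012; 0.0054 0.0002 0 0.06 0.012; 0.0027 0.0001 0 0.03 0.012; 0 0 0 0 0.012; 0 0 0 0 0.012"
}}

```text
time_s: 21.45
ee_pos: [0.5945, 0.2429, 0.0434]
tcp_rot: [0.001, 0.999, -0.034, -0.0]
contact_force: [-2.5, -5.4, 7.4]
finger_gap: 0.217
```

```bash
python3 st.py
cat > c3.py <<'E'
from h import *
from cell import snapshot
import sys
p=np.load("pose_top.npy")
s=snapshot("top");np.savez("topc.npz",**s)
cv2.imwrite(f"pics/{sys.argv[1]}t.png",rect(s,p,.065,(-60,60),(130,280),5))
s=snapshot("scene");np.savez("scenec.npz",**s)
cv2.imwrite(f"pics/{sys.argv[1]}s.png",cv2.resize(s["image"][140:230,290:390,::-1],None,fx=7,fy=6.6,interpolation=2))
E
python3 c3.py c3
```

```text
t 21.45 ee [0.5945 0.2429 0.0434] psi -0.0682 tilt [-0.0006 -0.0013] gap 18.5 F [-2.5 -5.4  7.4] Ftool [-2.1  5.5 -7.4] M [-0.63  0.47 -0.4 ] j [ 2.660e-01  4.030e-01  1.597e+00 -1.000e-03  1.143e+00  3.350e-01]
```

View pics/c3t.png

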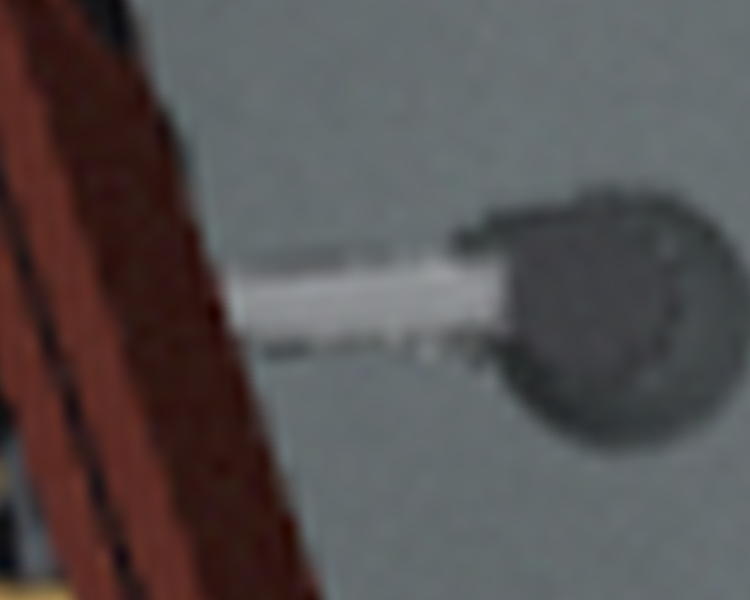

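View pics/c3s.png

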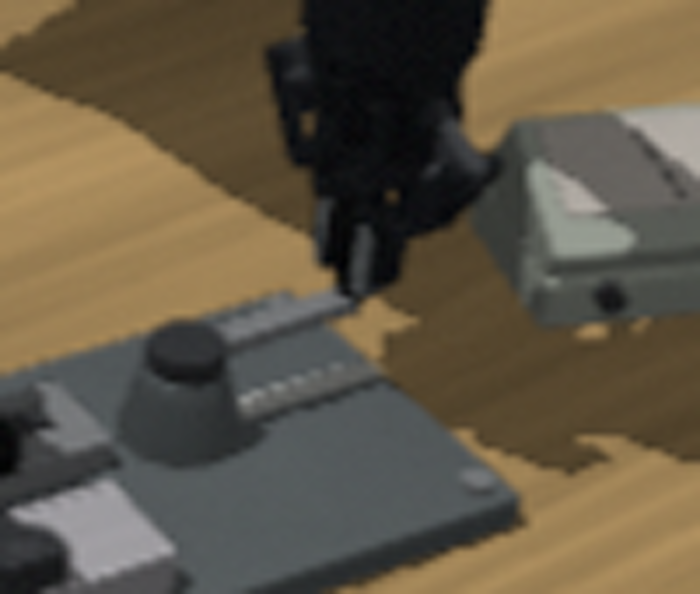

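Emit:
{"method": "carry_out", "body": {
  "deltas": "0.0022 0.0003 0 0.025 0.012; 0.0018 0.0002 0 0.02 0.012; 0 0 0 0 0.012; 0 0 0 0 0.012; 0 0 0 0 0.012"
}}

```text
time_s: 21.97
ee_pos: [0.5983, 0.2425, 0.0434]
tcp_rot: [0.0, 0.998, -0.056, -0.0]
contact_force: [-3.0, -2.6, 6.4]
finger_gap: 0.217
```

```bash
cat > lev.py <<'E'
from h import *
def lever(s,p,z=.07,yr=(190,226),half=16,ppm=10,ref=0.0):
    yl=np.arange(yr[0],yr[1],2.0);C=[];Wd=[]
    for y in yl:
        r=rect(s,p,z,(-half,half),(y,y+2),ppm).astype(float).mean(2).mean(1)
        r=cv2.GaussianBlur(r.astype(np.float32)[:,None],(0,0),4)[:,0]
        bg=np.median(r);k=np.argmax(r);pk=r[k];h=(pk+np.percentile(r,25))/2;e=[]
        for d in(-1,1):
            i=k
            while 0<i<len(r)-1 and r[i]>h:i+=d
            j=i-d;f=(h-r[j])/(r[i]-r[j]);e.append(half-(j+d*f)/ppm)
        C.append(np.mean(e));Wd.append(e[0]-e[1])
    C=np.array(C);c=np.polyfit(yl+1-160,C,1)
    print("slope %.4f (angle err to line: theta=%.4f) x at pivot %.2f, width %.1f rms %.2f"%(c[0],1.5708+np.arctan(c[0]),c[1],np.mean(Wd),(C-np.polyval(c,yl+1-160)).std()))
if __name__=="__main__":
    p=np.load("pose_top.npy");s=dict(np.load("topc.npz"))
    lever(s,p);lever(s,p,yr=(186,220))
    s0=dict(np.load("top0.npz"));print("strip ref");lever(s0,p,z=.024,yr=(200,262),half=10)
E
python3 st.py;python3 lev.py; python3 c3.py c4;python3 lev.py
```

```text
t 21.97 ee [0.5983 0.2425 0.0434] psi -0.1128 tilt [-0.0005 -0.0008] gap 18.5 F [-3.  -2.6  6.4] Ftool [-2.7  2.9 -6.4] M [-0.45  0.53 -0.42] j [ 2.630e-01  4.100e-01  1.587e+00 -1.000e-03  1.145e+00  3.770e-01]
slope -0.0850 (angle err to line: theta=1.4860) x at pivot 3.50, width 11.4 rms 0.32
slope -0.0890 (angle err to line: theta=1.4821) x at pivot 3.58, width 11.7 rms 0.32
strip ref
slope -0.0015 (angle err to line: theta=1.5693) x at pivot 1.66, width 9.4 rms 0.28
slope 0.1478 (angle err to line: theta=1.7176) x at pivot -9.39, width 11.5 rms 3.59
slope 0.0784 (angle err to line: theta=1.6491) x at pivot -5.48, width 10.9 rms 4.06
strip ref
slope -0.0015 (angle err to line: theta=1.5693) x at pivot 1.66, width 9.4 rms 0.28
```

View pics/c4t.png

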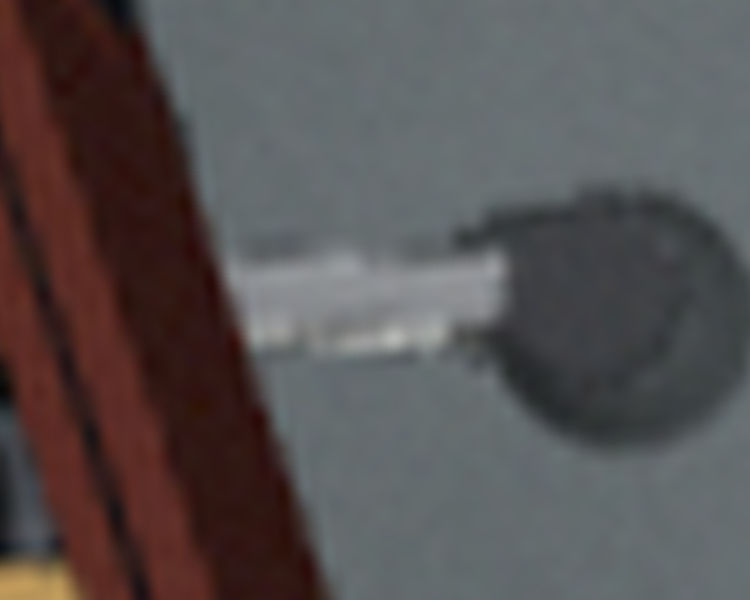

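Emit:
{"method": "carry_out", "body": {
  "deltas": "0 0 0 0 0.022; 0 0 0 0 0.028; 0 0 0 0 0.036; 0 0 0 0 0.046; 0 0 0 0 0.06; 0 0 0 0 0.06; 0 0 -0.02 0 0.06; 0 0 -0.03 0 0.06; 0 0 -0.03 0 0.06; 0 0 -0.03 0 0.06; 0 0 -0.03 0 0.06; 0 0 0 0 0.06"
}}

```text
time_s: 23.07
ee_pos: [0.6024, 0.2444, 0.1916]
tcp_rot: [-0.002, 0.998, -0.056, 0.006]
contact_force: [1.3, 0.5, 0.2]
finger_gap: 0.698
```

Emit:
{"method": "carry_out", "body": {
  "deltas": "-0.035 0 0 0 0.06; -0.035 0 0 0 0.06; -0.035 0 0 0 0.06; -0.03 0.02 0 0 0.06; -0.02 -0.03 0 0 0.06; 0 -0.035 0 0 0.06; 0 -0.035 0 0 0.06; 0 -0.035 0 0 0.06; 0 -0.035 0 0 0.06; 0 -0.035 0 0 0.06; 0 0 0 0 0.06"
}}

```text
time_s: 23.98
ee_pos: [0.4642, 0.4496, 0.1818]
tcp_rot: [-0.001, 0.999, -0.054, -0.0]
contact_force: [-0.7, -0.8, 0.7]
finger_gap: 0.703
```

```bash
python3 st.py;python3 c3.py c5
```

```text
t 23.98 ee [0.4642 0.4496 0.1818] psi -0.1085 tilt [-0.0006  0.0022] gap 60.0 F [-0.7 -0.8  0.7] Ftool [-0.6  0.9 -0.7] M [ 0.    0.04 -0.  ] j [0.646 0.278 1.481 0.002 1.382 0.754]
```

View pics/c5t.png

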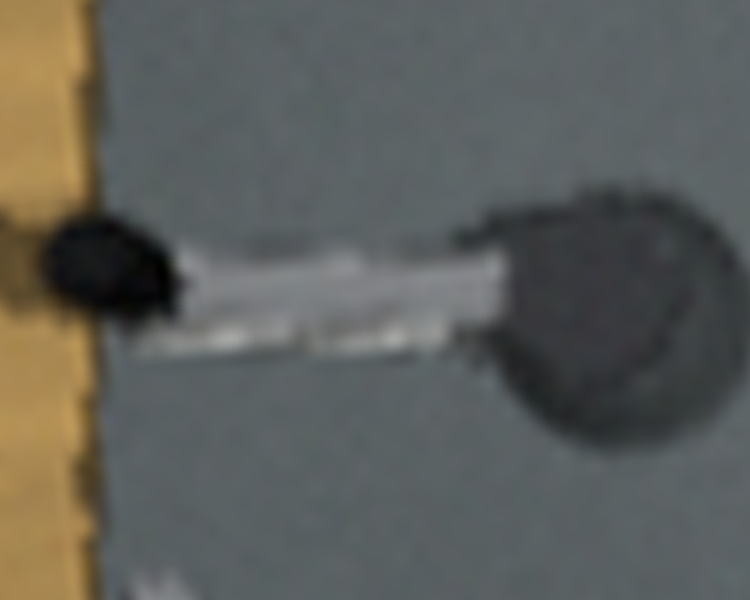

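View pics/c5s.png

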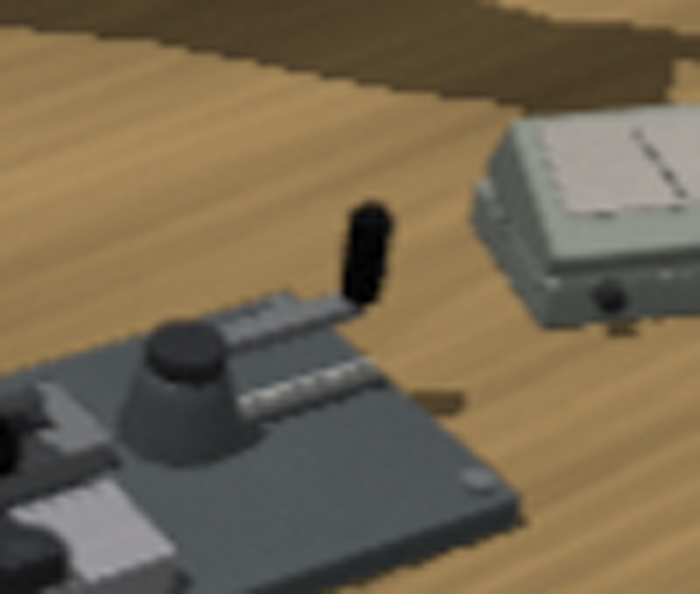

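```bash
cat > lev2.py <<'E'
from h import *
import sys
p=np.load("pose_top.npy");s=dict(np.load("topc.npz"))
def upper(z,xr,ys,lab,sign=1,w=3,ppm=10):
    L=[]
    for y in ys:
        r=rect(s,p,z,xr,(y,y+w),ppm).astype(float).mean(2).mean(1)
        g=cv2.GaussianBlur(r.astype(np.float32)[:,None],(0,0),5)[:,0]
        d=np.clip(np.gradient(g)*sign,0,None);k=d.argmax();sl=slice(max(0,k-14),k+15)
        L.append((y+w/2,xr[1]-(d[sl]*np.arange(len(d))[sl]).sum()/d[sl].sum()))
    L=np.array(L);c=np.polyfit(L[:,0]-160,L[:,1],1);r=L[:,1]-np.polyval(c,L[:,0]-160)
    print(lab,"slope %.4f +- %.4f x0 %.2f rms %.2f"%(c[0],r.std()/L[:,0].std()/np.sqrt(len(L)/3),c[1],r.std()))
upper(.07,(1,15),np.arange(182,238,1.5),"arm upper edge")
upper(.07,(1,15),np.arange(184,225,1.5),"arm upper edge b")
upper(.024,(-13,0),np.arange(195,250,1.5),"strip lower edge",-1)
def disc(s,lab,x0=(1,250)):
    g=s["image"].astype(float).mean(2)
    q=proj(bed2w([(x,y,z) for x in(-.02,.02) for y in(.232,.268) for z in(.07,.12)],p),s["K"],s["T"])
    U0,V0=np.floor(q.min(0)).astype(int)-3;U1,V1=np.ceil(q.max(0)).astype(int)+4;W,H=U1-U0,V1-V0;F=16
    sub=g[V0:V1,U0:U1];t=np.linspace(0,2*np.pi,40)
    def mask(x,y):
        c=np.c_[(x+10*np.cos(t))/1e3,(y+10*np.sin(t))/1e3]
        P=np.r_[np.c_[c,np.full(40,.12)],np.c_[c,np.full(40,.072)]]
        h=cv2.convexHull(proj(bed2w(P,p),s["K"],s["T"]).astype(np.float32))
        M=np.zeros((H*F,W*F),np.uint8);cv2.fillConvexPoly(M,(((h-[U0,V0]+.5)*F-.5)*16).round().astype(np.int32),255,shift=4)
        return cv2.GaussianBlur(M.astype(np.float32)/255,(0,0),.35*F).reshape(H,F,W,F).mean((1,3))
    obs=1-np.clip((sub-12)/(np.percentile(sub,60)-12),0,1)
    dark=np.clip((50-sub)/(50-12),0,1)
    def cost(v):
        return ((mask(*v)-np.clip((75-sub)/(60),0,1))**2).sum()
    r=minimize(cost,x0,method="Nelder-Mead",options=dict(initial_simplex=[x0,(x0[0]+3,x0[1]),(x0[0],x0[1]+3)]))
    print(lab,"handle bed xy",r.x.round(2),"cost",round(r.fun,2))
    return r.x
disc(s,"top");disc(dict(np.load("scenec.npz")),"scene")
# initial image handle at unknown theta, only for r check
E
python3 lev2.py
```

```text
arm upper edge slope -0.0568 +- 0.1528 x0 -60.33 rms 8.94
arm upper edge b slope 0.0585 +- 0.2379 x0 -65.68 rms 8.81
strip lower edge slope -0.1334 +- 0.2105 x0 -39.23 rms 11.84
top handle bed xy [  1.74 251.75] cost 6.52
scene handle bed xy [  4.11 248.45] cost 14.93
```

```bash
sed -i 's#/d\[sl\].sum()))#/d[sl].sum()/ppm))#' lev2.py; python3 lev2.py
python3 - <<'E'
# scene: slopes of arm vs strip on rectified scene image in bed frame
from h import *
s=dict(np.load("scenec.npz"));p=np.load("pose_scene.npy")
p2=np.load("pose_top.npy");p=np.array([p[0],p[1],p2[2]])
r=rect(s,p,.07,(-40,40),(140,270),6);cv2.imwrite("pics/c5r.png",r)
r=rect(s,p,.024,(-40,40),(140,270),6);cv2.imwrite("pics/c5r2.png",r)
E
```

```text
arm upper edge slope -0.0057 +- 0.0153 x0 7.47 rms 0.89
arm upper edge b slope 0.0059 +- 0.0238 x0 6.93 rms 0.88
strip lower edge slope -0.0133 +- 0.0210 x0 -3.92 rms 1.18
top handle bed xy [  1.74 251.75] cost 6.52
scene handle bed xy [  4.11 248.45] cost 14.93
```

View pics/c5r.png

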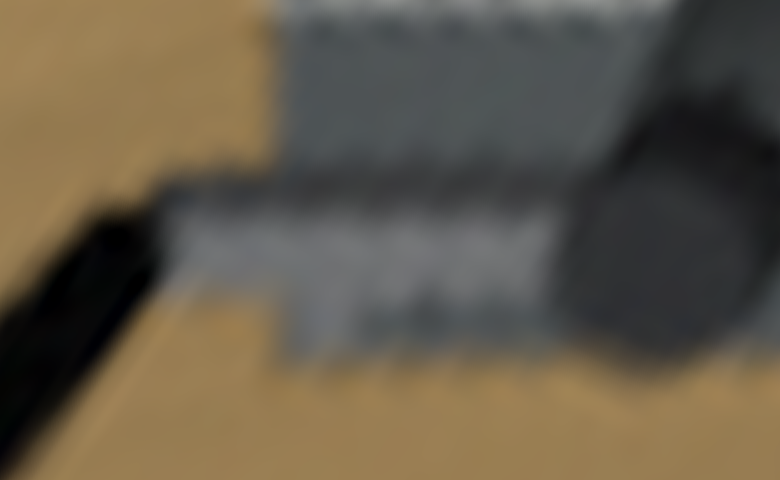

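View pics/c5r2.png

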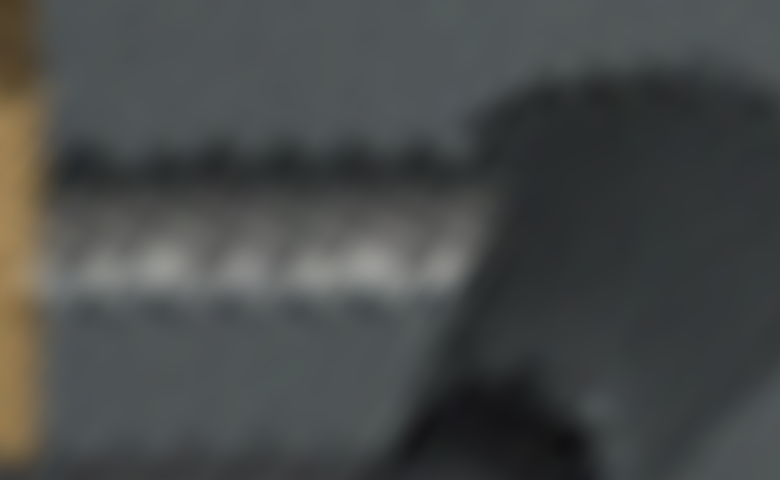

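```bash
cat > lev3.py <<'E'
import re
src=open("lev2.py").read().split('disc(s,"top")')[0].replace('upper(.07','#').replace('upper(.024','#')
src=src.replace("for x in(-.02,.02) for y in(.232,.268)","for x in(x0[0]/1e3-.02,x0[0]/1e3+.02) for y in(x0[1]/1e3-.018,x0[1]/1e3+.018)")
exec(src)
for f0,f1,l in(("top0","topc","top"),("scene0","scenec","scene")):
    a=disc(dict(np.load(f0+".npz")),l+" initial",(-66,219));b=disc(dict(np.load(f1+".npz")),l+" now",(1.,251.))
    ch=np.linalg.norm(b-a);D=2*np.arcsin(ch/180);m=(a+b)/2;u=(b-a)/ch
    n=np.array([u[1],-u[0]]);  # towards pivot?
    piv=m+n*90*np.cos(D/2)
    v=b-piv;v0=a-piv
    print(l,"turn",D.round(4),"pivot",piv.round(2),"theta now",np.arctan2(v[1],-v[0]).round(4),"theta0",np.arctan2(v0[1],-v0[0]).round(4))
E
python3 lev3.py
```

```text
top initial handle bed xy [-65.34 221.82] cost 11.12
top now handle bed xy [  1.76 251.53] cost 6.56
top turn 0.8398 pivot [  1.47 161.53] theta now 1.5739 theta0 0.7341
scene initial handle bed xy [-64.96 219.41] cost 14.74
scene now handle bed xy [  5.24 247.79] cost 14.81
scene turn 0.8683 pivot [  0.75 157.91] theta now 1.6208 theta0 0.7525
```

```bash
python3 go.py; python3 m2.py fin
python3 - <<'E'
from cell import *;import numpy as np,cv2
s=snapshot("top");cv2.imwrite("pics/fint.png",s["image"][:,:,::-1])
for t in["beaker","meter","bar_magnet","clamp_grip","clamp_pivot","pointer_tip","mark_tip"]:
    print(t,[(np.round(d["location"],4).tolist(),round(d["p"],2)) for d in place_of(t,"top")[:1]])
E
```

```text
t 24.08 ee [0.4644 0.4453 0.182 ] psi -0.1098 tilt [-0.001 -0.001] gap 60.0 F [-1.  -0.3 -0.9] Ftool [-1.   0.4  0.9] M [-0.02 -0.02 -0.02] j [ 0.642  0.273  1.487 -0.     1.383  0.752]
ym 38.02 yp 37.54 diff 0.49 | xm 61.3 xp 59.4 ls 1.27 tap 5.2 sg 0.44 cost 721.7 rms 12.6 n 154
ym 38.15 yp 37.55 diff 0.61 | xm 61.3 xp 59.5 ls 1.49 tap 5.4 sg 0.44 cost 775.2 rms 13.7 n 162
beaker [([0.6583, -0.39, 0.0008], 0.73)]
meter [([0.5815, 0.4418, 0.0002], 0.76)]
bar_magnet [([0.3631, -0.4099, 0.0017], 0.53)]
clamp_grip [([0.6004, 0.2443, 0.1047], 0.84)]
clamp_pivot [([0.5914, 0.1536, 0.064], 0.69)]
pointer_tip [([0.6306, 0.0231, 0.0522], 0.74)]
mark_tip [([0.6321, 0.0227, 0.0519], 0.63)]
```

View pics/fin.png

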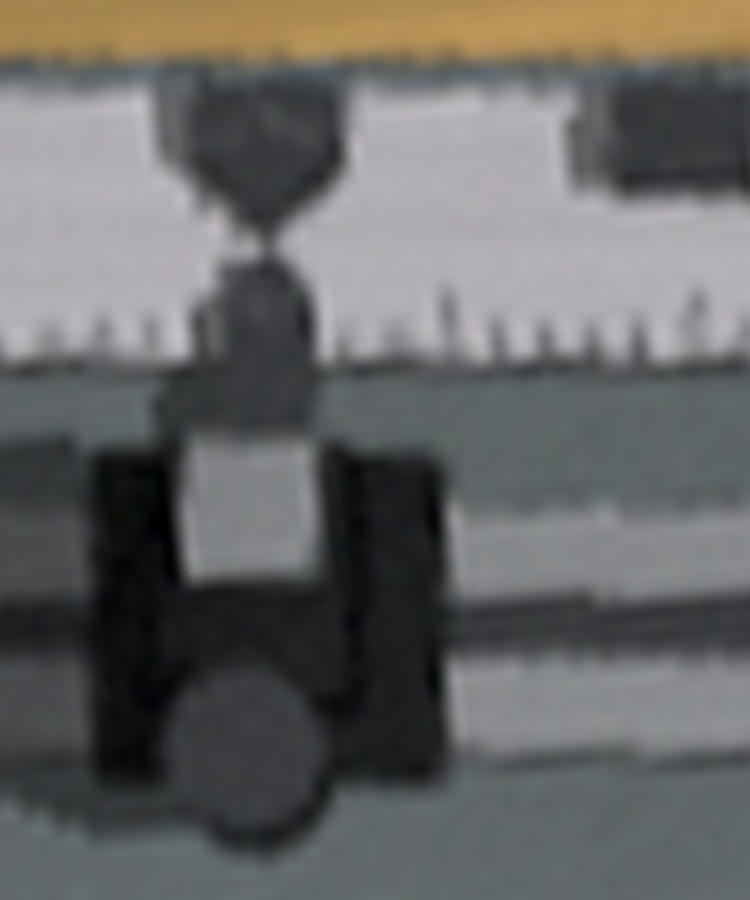

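View pics/fint.png

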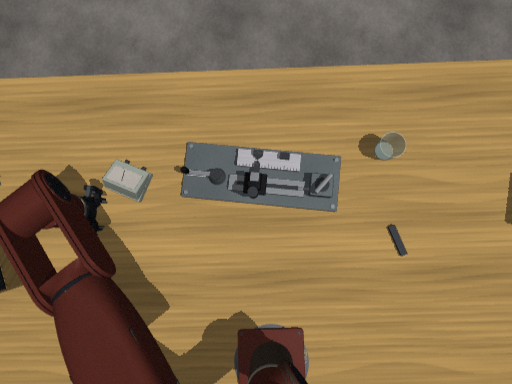

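The pointer and mark are still tip to tip (column 266), the lever lies over the strip, the bystanders haven't moved and the arm is clear. Handing in.

```bash
python3 -c "
from cell import *
print(sign_off())"
```

```text
the job is handed in; nothing more can be done
None
```

The job is handed in after about 24 s of robot time: the pointer sits opposite the pointed mark, and the clamp lever lies over the raised line. The hand-in gave no verdict.

**Pointer:** I turned the knob about 2.73 rad counter-clockwise with the gripper, in small steps with checks between. I passed the mark by about 1.5 mm while measuring and turned back. After release, the top-camera fit left 0.1 to 0.2 mm between the tips. Both tips still line up in the final picture.

**Lever:** I then gripped the handle, swung it along its arc and let go. The top camera puts it at 1.574 rad, against 1.571 for the line. The gripper's own readings put it at about 1.56 to 1.57 rad. My uncertainty is about 0.01 rad.

**Bystanders:** the network positions of the beaker, meter and bar magnet agree with the start to within 4 mm, which is as well as it can tell. The gripper was open and clear of everything at hand-in.

**Checks that failed or disagreed:**
- **Finger height:** the depth image showed the finger tips about 37 mm higher than the reported TCP. My first close on the knob missed above the bar without touching anything, so I set heights from the camera after that.
- **Scene camera:** its fits did not agree with the top camera. The mark hides the pointer tip there, and it put the lever at 1.62 rad. I did not rely on it.
- **Last pointer fit:** in direct light, shadows spoiled it (poor fit, 0.5 to 0.6 mm), so I went by the shadow-free fit made after release.

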